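# Dig the jar caddy out of the tray stack and load the dosing station

## Task

The grey seed-jar caddy has got buried in the stack of white foam trays: lift off whatever trays are on it, set the caddy squarely on the dosing station's aluminium bed, and put the upper trays back squarely on the stack's lowest tray, one on the other in any order. With the caddy on the bed, stand every seed jar (the round ones with lids) upright in its compartments, and after that swing the station's sprung advance lever right to its stop and let it spring back. Leave the tin and the other things on the bench where they are.

Things in the scene. Friction and masses are not known exactly. Their poses are not given: they have to be found in the camera images.
- base_c (a point): lowest tray of the stack at the left, on the bench: white foam tray, 160 (x) by 150 (y) by 32 mm high, floor 5 mm; a full-height 10 mm rib along x through the middle (can be pinched from above) with three cells 44 (x) by 64 mm (y) on either side. Trays stack flat without nesting; 0.1 to 0.2 kg. Point: its centre, 16 mm above its underside
- caddy_c (a point): jar caddy, in the stack on the lowest tray at the start: grey plastic, 160 (x) by 150 (y) by 38 mm high, two long compartments 148 (x) by 64 mm (y), middles 37 mm either side of a full-height 10 mm rib along x (can be pinched from above); walls 6, floor 5 mm; each compartment takes two jars in a row. 0.25 kg. Point: its centre, 19 mm above its underside
- upper1_c (a point): upper tray, at the start directly on the caddy: white foam tray, 160 (x) by 150 (y) by 32 mm high, floor 5 mm; a full-height 10 mm rib along x through the middle (can be pinched from above) with three cells 44 (x) by 64 mm (y) on either side. Trays stack flat without nesting; 0.1 to 0.2 kg. Point: its centre, 16 mm above its underside
- upper2_c (a point): second upper tray, on upper1 at the start, or absent: white foam tray, 160 (x) by 150 (y) by 32 mm high, floor 5 mm; a full-height 10 mm rib along x through the middle (can be pinched from above) with three cells 44 (x) by 64 mm (y) on either side. Trays stack flat without nesting; 0.1 to 0.2 kg. Point: its centre, 16 mm above its underside
- mat_c (a point): centre of a black rubber mat 200 mm (x) by 190 mm (y), about 1 mm thick, lying on the bench between stack and station; it is bare: a handy place to park trays. The point is at bench height
- bed_c (a point): dosing station, fixed, right of the mat: centre of the top of its aluminium bed, 12 mm above the bench, axes as the bed; plate 180 (x) by 170 mm (y), fences 10 mm high along its far (+x) and right (-y) edges, 90 and 85 mm from the centre. Grey dosing head 110 (x) by 100 (y) by 80 mm high, its middle at x -40, y -165 mm
- lever_knob (a point): upright black knob at the end of the advance lever on the dosing head: cylinder of diameter 18 mm, 52 mm tall; this point is 20 mm below its top. Moves on a level circle of radius 85 mm about lever_pivot; at rest on the far (+x) side of the pivot, turned 0.35 rad towards the bed; it swings away from the bed
- lever_pivot (a point): point on the lever's vertical hinge axis, at the height of lever_knob
- lever (a joint): angle of the advance lever, rad: 0 at rest, grows as it is swung clockwise seen from above (away from the bed, to the robot's right), stop at 1.0. Sprung: it takes about 1 N at the knob to start and 3.5 N at the stop, and springs back to 0 by itself when let go
- jar1_c (a point): seed jar with screw lid, may be absent: closed upright cylinder, diameter 54 mm, 80 mm high, white with an aluminium lid, 0.1 to 0.2 kg, standing on the bench beyond the mat. This point: its centre, half-way up (40 mm); its z axis is the jar's axis
- jar2_c (a point): seed jar with screw lid, may be absent: closed upright cylinder, diameter 54 mm, 80 mm high, white with an aluminium lid, 0.1 to 0.2 kg, standing on the bench beyond the mat. This point: its centre, half-way up (40 mm); its z axis is the jar's axis
- jar3_c (a point): seed jar with screw lid, may be absent: closed upright cylinder, diameter 54 mm, 80 mm high, white with an aluminium lid, 0.1 to 0.2 kg, standing on the bench beyond the mat. This point: its centre, half-way up (40 mm); its z axis is the jar's axis
- jar4_c (a point): seed jar with screw lid, may be absent: closed upright cylinder, diameter 54 mm, 80 mm high, white with an aluminium lid, 0.1 to 0.2 kg, standing on the bench beyond the mat. This point: its centre, half-way up (40 mm); its z axis is the jar's axis
- tin_c (a point): bystander: square steel tin 58 by 58 mm, 70 mm high, among the jars; this point is its centre, half-way up. Not a jar: leave it alone
- broom: bystander: broom head 270 mm long (y), 66 mm wide, 130 mm high; origin at the centre of its underside
- pot: bystander: terracotta pot, diameter 92 mm, 78 mm high; origin at the centre of its underside
- sprayer: bystander: green bottle, diameter 68 mm, 170 mm high; origin at the centre of its underside
- trowel: bystander: flat hand tool lying along its x; origin near its middle
- tamper: bystander: wooden tamper board 120 by 70 mm with an upright round grip, 70 mm high; origin at the centre of its underside
Things that resemble listed ones, but are neither listed nor needed, are in the scene too. Leave any green look-alike of the part that bears jar4_c alone. Leave any turquoise look-alike of the part that bears upper2_c alone.

How it is judged:
By the outcome, as a careful person would: the job done as asked, in the order asked, and still so for the second after the job is handed in, with the robot touching nothing.
Of upper2, jar1, jar2, jar3, jar4 only 3 to 4 are there at a start; the rules pass over those that are not, and their reading is None.
At some moment in a run one of base, upper1, upper2 may be knocked a few centimetres aside while the robot is not near it.
It also fails if it takes over 210 s, if anything falls off the work surface, if the arm or the gripper's body presses on something with over 40 N, if the wrist force passes 120 N, or if a joint passes its speed limit or range.

## Robot

A 6-joint arm with a two-finger parallel gripper is mounted at the origin on the work surface. World frame = base frame: x ahead of the robot, y to its left, z up, the work surface at z = 0. Lengths are in m, angles in rad, forces in N, time in s.
With the tool pointing down it reaches from about 0.375 to 0.975 m from the base axis. Payload 3.8 kg.
Tool frame: the origin (TCP) lies at the very end of the fingers, on their centre line; the grasp point (between the pads) lies 19 mm behind it; z points along the fingers, y is the direction in which the jaws open and shut (so a half turn about z gives the same grasp; the last joint's range is limited). The gripper opens to 85 mm and grips with 20 to 120 N. Pads are 22 mm wide; open, the fingers measure 114 mm over their backs; the gripper's body (76 mm by 85 mm) begins 54 mm behind the grasp point. The pads swing forward as they close: fully open they stand 13 mm farther back than shut.
Start: joints at [-1.278, 0.264, 1.604, -0, 1.274, -0.037], TCP at [0.219, -0.639, 0.231] pointing down, gripper open.
Joint ranges: [-2.63, 2.63], [-0.94, 2.18], [0.31, 2.57], [-1.31, 4.45], [0, 2.66], [-2.55, 2.55]. Speed limits (rad/s): [2.57, 2.57, 3.14, 3.14, 3.14, 3.14].

## Interface

Orientations are given as a rotation vector (axis times angle).
In Python, from workcell import status, read_camera, camera_info, order gives the robot as it stands.
- The arm moves only by the tool move_arm, never from a script. Its argument "deltas" is a list of rows, each a list of 3 entries, a list of its own where there are three numbers: the turn, a rotation vector about the world's x, y, z as a fraction of full scale, then the shift along the world's x, y, z as a fraction of full scale, then the closure, from -1 (fully open) to 1 (shut), so that 0 is half open. A call has 1 to 20 rows; each row is the pose to reach, as a shift and turn from the pose commanded when the call began; what a row does not reach only later rows make up. Full scale, the value 1, is 0.1 m for a shift and pi/2 rad for a turn. A row lasts 1/8 s, in which the tool goes at most 62.5 mm and 10.7 degrees, less where a joint would pass 70% of its speed; a pose out of reach is approached as far as the arm can. A call with a number of a shift or a turn outside -1 to 1 is refused whole. A call with a gripper value outside its range is refused whole. The fingers move at their own pace and stop on an object; "grip_force" is the grip in N (left out, the last holds). Time passes only in rows, so rows that repeat a pose let the fingers close. It gives the time, the measured TCP pose, the force and the opening at its end, in the units of the state.
- status.read_state(): the state, without advancing time (a new reading comes with each control period).
- read_camera(name): name is "scene" or "top" or "wrist"; returns (picture, depth): 384x512x3 uint8, red, green, blue; 384x512 float32, m along the optical axis (not along the pixel's ray), 0 where there is no reading.
- camera_info(name): a dict with "K" (3x3 intrinsics, pixels), "R" (3x3) and "t" (3): a world point X has camera coordinates R X + t. Camera axes: x right, y down, z forward; pixel columns grow to the right and rows downward; lengths in m; the calibration is good to about 2 mm. The wrist camera is an equidistant fisheye: a pixel r from the principal point sees the ray r / f radians off the axis. A picture is of the moment at which its call begins: read the wrist's pose just before it. camera_info takes no time and is no camera call; for the wrist camera it gives the pose at the moment of the call.
- order.finish_job(): hands the job in, once; it reports no verdict.
The state is a dict: "time": time; "q": joint angles; "joint_vel": joint speeds; "joint_torque": joint torques, N m; "tool_pos": TCP position; "tcp_rot": TCP orientation; "wrist_force": force on the tool from outside, world axes, zero at the start; "torque": the same for the moment, N m; "width": opening from 0.0 (shut) to 1.0 (fully open).
Only numpy, scipy, OpenCV 4.12 (cv2) and the standard library are available. Lean on these libraries where they do the work, as an engineer would, in place of code of your own. Each camera call takes 0.05 s, during which the arm holds its last target. There are 200 camera calls.

## Working session

There is one attempt and no reset: what is moved stays moved. The work goes in short steps, Python scripts to look and compute and a tool call to move; the robot and the scene stay as the last step left them, time stands still between calls to the robot, and variables do not carry over. Pictures are saved under pics/ and viewed, about 12 in all and at most 16, crops included, and the job is handed in when it is done.

Besides the shell and the picture viewer there is one more tool, called after "Call:" as a command line: name --argument value ..., lists and objects as JSON in quotes. move_arm: Moves the arm, as the interface text tells. Its arguments: {"type":"object","properties":{"deltas":{"type":"array","items":{"type":"array"}},"grip_force":{"type":"number"}},"required":["deltas"]}

```bash
mkdir -p pics; ls; cat > h.py <<'E'
import numpy as np, cv2
from workcell import status, read_camera, camera_info, order
def snap(n,f):
    im,d=read_camera(n); cv2.imwrite('pics/%s.png'%f,im[:,:,::-1]); np.savez('pics/%s.npz'%f,im=im,d=d,**camera_info(n)); return im,d
def cloud(f):
    z=np.load('pics/%s.npz'%f); d=z['d']; K=z['K']; v,u=np.mgrid[:384,:512]
    P=np.stack([(u-K[0,2])/K[0,0]*d,(v-K[1,2])/K[1,1]*d,d],-1)
    return z['im'],(P-z['t'])@z['R'],d
E
python3 - <<'E'
from h import *
snap('scene','s0'); snap('top','t0')
a=cv2.imread('pics/s0.png');b=cv2.imread('pics/t0.png')
print(status.read_state())
for n in('scene','top','wrist'):
    c=camera_info(n);print(n,c['K'],-np.array(c['R']).T@c['t'],c['R'])
for i in('s0','t0'):cv2.imwrite('pics/%sb.png'%i,cv2.resize(cv2.imread('pics/%s.png'%i),(800,600)))
E
```

```text
pics
{'time': 0.1, 'q': array([-1.27791473e+00,  2.64693635e-01,  1.60526890e+00,  1.90264577e-05,
        1.27369777e+00, -3.69094032e-02]), 'joint_vel': array([ 0.00182514, -0.00218841, -0.00418349,  0.00035229, -0.00103213,
       -0.0006349 ]), 'joint_torque': array([ 7.47930480e-04, -5.16706395e+01, -3.68587911e+01,  4.53725318e-05,
        6.33823147e-03, -7.17179455e-05]), 'tool_pos': array([ 0.21839897, -0.63797875,  0.23005887]), 'tcp_rot': array([-3.09695477e+00, -5.15344417e-01,  3.85960365e-04]), 'wrist_force': array([ 0.57069245,  0.36901167, -0.42265966]), 'torque': array([-0.08290084,  0.02538467, -0.00454377]), 'width': 0.9992665430938723}
scene [[448.28268197   0.         250.99047415]
 [  0.         448.28268197 193.67421288]
 [  0.           0.           1.        ]] [ 1.46541775 -0.39878078  1.09445215] [[ 0.40355728  0.91486113 -0.0130627 ]
 [ 0.63523897 -0.29043023 -0.71562681]
 [-0.65849295  0.28049847 -0.69836068]]
top [[377.13916556   0.         249.19576406]
 [  0.         377.13916556 194.55461459]
 [  0.           0.           1.        ]] [0.32868207 0.00300093 1.10590453] [[-4.26261617e-03 -9.99798596e-01  1.96111632e-02]
 [-9.83569757e-01  6.52361301e-04 -1.80527305e-01]
 [ 1.80478152e-01 -2.00584657e-02 -9.83374443e-01]]
wrist [[297.31863964   0.         253.09814803]
 [  0.         297.31863964 191.97270221]
 [  0.           0.           1.        ]] [ 0.28875841 -0.61485285  0.37309719] [[ 0.32332258 -0.94628781 -0.00137481]
 [-0.90578643 -0.30990413  0.2889816 ]
 [-0.27388582 -0.092189   -0.95733366]]
```

View pics/t0b.png

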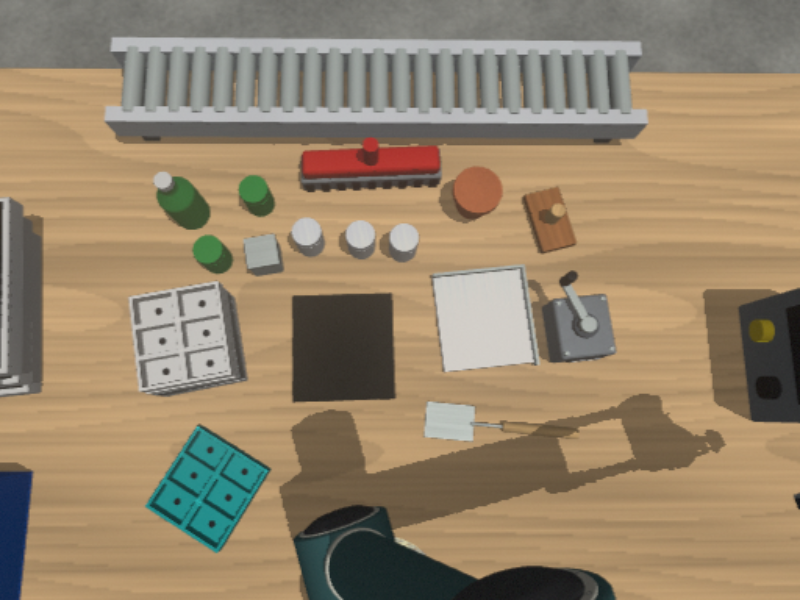

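View pics/s0b.png

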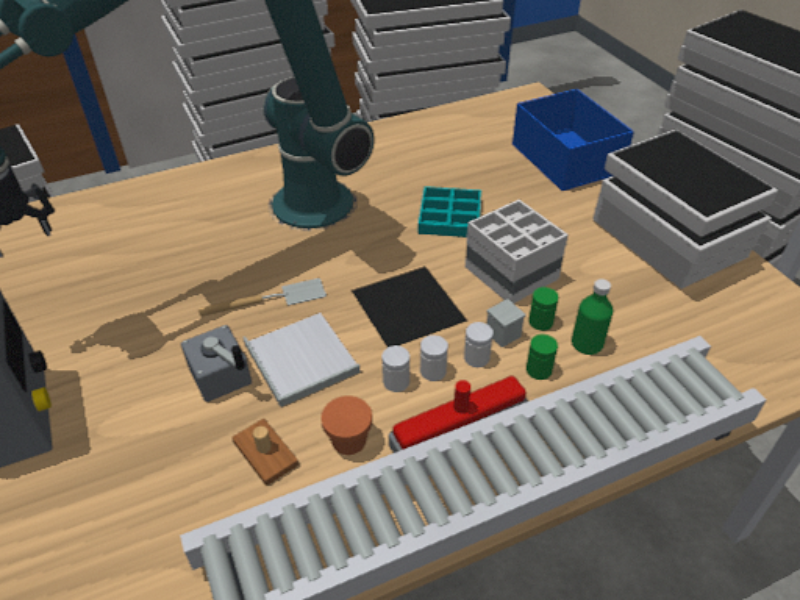

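The top view shows the stack at about (188,335), the mat at (343,347), the bed at (484,318) and the lever knob at (570,280). Three jars stand at (307,235), (360,238) and (403,241). The tin is at (262,252), and the look-alikes are green and turquoise. Next I measure these from depth.

```bash
cat >> h.py <<'E'
def rect(P,m):
    q=P[m][:,:2].astype(np.float32); (c,s,a)=cv2.minAreaRect(q); return np.round(c,4),np.round(s,4),round(a,2),len(q),P[m][:,2].mean().round(4)
def big(m):
    n,l,st,_=cv2.connectedComponentsWithStats(m.astype(np.uint8)); return [l==i for i in np.argsort(-st[:,4]) if i>0 and st[i,4]>25]
E
python3 - <<'E'
from h import *
im,P,d=cloud('t0'); x,y,z=P[...,0],P[...,1],P[...,2]
ok=d>0
print('bench z',np.median(z[ok&(abs(x-.3)<.3)&(abs(y)<.3)]))
R=ok&(x>.35)&(x<.62)&(y>.2)&(y<.5)
print('stack hist',np.histogram(z[R],np.arange(0,.16,.008)))
top=z[R&(z>.06)]; h=np.percentile(top,90); print(h)
for m in big(R&(z>h-.004)&(z<h+.006))[:2]: print('stack',rect(P,m))
for m in big(R&(z>h-.05))[:2]: print('stackall',rect(P,m))
g=im.max(-1)
for m in big(ok&(g<60)&(z<.01)&(x>.3)&(abs(y)<.3))[:1]: print('mat',rect(P,m))
for m in big(ok&(z>.007)&(z<.017)&(x>.35)&(x<.65)&(y<0)&(y>-.3)&(im.min(-1)>120))[:2]: print('bed',rect(P,m))
for m in big(ok&(z>.074)&(z<.09)&(x>.5)&(x<.75)&(abs(y)<.3))[:6]: print('jar',rect(P,m),im[m].mean(0).astype(int))
for m in big(ok&(z>.06)&(z<.074)&(x>.5)&(x<.75)&(abs(y)<.3))[:6]: print('60-74',rect(P,m))
for m in big(ok&(z>.072)&(x>.3)&(x<.65)&(y<-.2)&(y>-.5))[:6]: print('head',rect(P,m),z[m].max())
for m in big(ok&(z>.085)&(x>.3)&(x<.65)&(y<-.2)&(y>-.5))[:6]: print('lever',rect(P,m),z[m].max())
E
```

```text
bench z 0.0019975040040430938
stack hist (array([2771,   66,   76,   68,   86,   70,   70,   66,  182,  165,  147,
         52,  117, 2041,  243,  254, 1046,  210,    0]), array([0.   , 0.008, 0.016, 0.024, 0.032, 0.04 , 0.048, 0.056, 0.064,
       0.072, 0.08 , 0.088, 0.096, 0.104, 0.112, 0.12 , 0.128, 0.136,
       0.144, 0.152]))
0.13493853589099278
stack (array([0.4565, 0.3304]), array([0.1608, 0.1511]), 10.45, 1134, np.float64(0.1345))
stackall (array([0.4552, 0.3301]), array([0.1635, 0.1511]), 10.45, 3980, np.float64(0.1171))
mat (array([0.435 , 0.0685]), array([0.165 , 0.1837]), 1.57, 2836, np.float64(0.0015))
bed (array([ 0.5016, -0.1958]), array([0.1806, 0.1715]), 6.09, 3386, np.float64(0.0123))
jar (array([ 0.7185, -0.1817]), array([0.0622, 0.0904]), 0.36, 538, np.float64(0.078)) [167 103  71]
jar (array([0.6516, 0.1316]), array([0.053 , 0.0512]), 0.36, 285, np.float64(0.0801)) [190 189 187]
jar (array([0.6458, 0.0356]), array([0.0511, 0.052 ]), 88.63, 273, np.float64(0.0801)) [194 193 190]
jar (array([ 0.6412, -0.0448]), array([0.0483, 0.0524]), 89.73, 271, np.float64(0.0801)) [196 194 191]
jar (array([0.7275, 0.2301]), array([0.0524, 0.0442]), 89.48, 249, np.float64(0.0801)) [ 69 124  68]
jar (array([0.6187, 0.2905]), array([0.0181, 0.0479]), 89.31, 97, np.float64(0.0802)) [ 74 124  70]
60-74 (array([0.6176, 0.2141]), array([0.0584, 0.0577]), 10.42, 408, np.float64(0.07))
60-74 (array([ 0.7006, -0.1657]), array([0.0735, 0.02  ]), 64.03, 44, np.float64(0.0682))
60-74 (array([0.7173, 0.2219]), array([0.0193, 0.05  ]), 31.5, 33, np.float64(0.0655))
head (array([ 0.4948, -0.3609]), array([0.1429, 0.0999]), 5.85, 1527, np.float64(0.0859)) 0.1466434636727342
lever (array([ 0.512 , -0.3512]), array([0.1136, 0.0435]), 20.45, 402, np.float64(0.1028)) 0.1466434636727342
```

Measurements so far:

| Item | Position (m) | Yaw | Note |
|---|---|---|---|
| Stack | (0.4565, 0.330) | 10.4° | 134 mm tall, so upper2 is present |
| Bed | (0.5016, -0.1958) | 6.1° | |
| Jars | three found | – | |

Next I move above the stack.

Call:
move_arm --deltas '[[[0,0,-0.094],[1,1,0.2],-1],[[0,0,-0.094],[1,1,0.2],-1],[[0,0,-0.094],[1,1,0.2],-1],[[0,0,-0.094],[1,1,0.2],-1]]' --grip_force 40

```text
time: 0.6
tool_pos: [0.3192, -0.538, 0.2513]
tcp_rot: [3.128, 0.289, -0.001]
wrist_force: [-0.5, 0.5, -0.1]
width: 1.001
```

Call:
move_arm --deltas '[[[0,0,0],[1,1,0],-1],[[0,0,0],[1,1,0],-1],[[0,0,0],[1,1,0],-1]]'

```text
time: 0.98
tool_pos: [0.4194, -0.4377, 0.2506]
tcp_rot: [-3.128, -0.288, 0.001]
wrist_force: [-0.2, -0.5, -0.9]
width: 1.004
```

Call:
move_arm --deltas '[[[0,0,0],[0.38,1,0],-1],[[0,0,0],[0.38,1,0],-1]]'

```text
time: 1.23
tool_pos: [0.4561, -0.3388, 0.2507]
tcp_rot: [3.129, 0.283, -0.002]
wrist_force: [0.2, -0.8, -0.5]
width: 1.0
```

Call:
move_arm --deltas '[[[0,0,0],[0,1,0],-1],[[0,0,0],[0,1,0],-1]]'

```text
time: 1.48
tool_pos: [0.4558, -0.2382, 0.2508]
tcp_rot: [3.128, 0.285, -0.002]
wrist_force: [-0.3, -0.1, 0.6]
width: 1.003
```

Call:
move_arm --deltas '[[[0,0,0],[0,1,0],-1],[[0,0,0],[0,1,0],-1]]'

```text
time: 1.72
tool_pos: [0.456, -0.1384, 0.251]
tcp_rot: [3.128, 0.284, -0.001]
wrist_force: [-0.4, 0.3, -0.0]
width: 1.001
```

Call:
move_arm --deltas '[[[0,0,0],[0,1,0],-1],[[0,0,0],[0,1,0],-1]]'

```text
time: 1.98
tool_pos: [0.4564, -0.0384, 0.2511]
tcp_rot: [3.128, 0.284, -0.0]
wrist_force: [0.2, -0.4, 1.0]
width: 1.003
```

Call:
move_arm --deltas '[[[0,0,0],[0,1,0],-1],[[0,0,0],[0,1,0],-1]]'

```text
time: 2.22
tool_pos: [0.4569, 0.0617, 0.2512]
tcp_rot: [3.128, 0.285, 0.0]
wrist_force: [0.2, 0.5, 0.4]
width: 0.999
```

Call:
move_arm --deltas '[[[0,0,0],[0,1,0],-1],[[0,0,0],[0,1,0],-1]]'

```text
time: 2.48
tool_pos: [0.4573, 0.1619, 0.2511]
tcp_rot: [3.128, 0.285, 0.001]
wrist_force: [-0.4, 0.8, 0.4]
width: 1.002
```

Call:
move_arm --deltas '[[[0,0,0],[0,1,0],-1],[[0,0,0],[0,1,0],-1]]'

```text
time: 2.72
tool_pos: [0.4577, 0.2621, 0.251]
tcp_rot: [3.128, 0.285, 0.001]
wrist_force: [1.0, -0.6, -0.5]
width: 0.997
```

Call:
move_arm --deltas '[[[0,0,0],[0,0.69,0],-1],[[0,0,0],[0,0.69,0],-1],[[0,0,0],[0,0.69,0],-1],[[0,0,0],[0,0.69,0],-1]]'

```text
time: 3.22
tool_pos: [0.4572, 0.3285, 0.251]
tcp_rot: [3.128, 0.283, -0.0]
wrist_force: [-0.3, -0.7, 0.2]
width: 0.995
```

```bash
cat > w.py <<'E'
from h import *; import sys
s=status.read_state(); print({k:np.round(s[k],4) for k in('time','tool_pos','tcp_rot','wrist_force','width')}, 'yaw',np.degrees(2*np.arctan2(s['tcp_rot'][1],s['tcp_rot'][0])).round(2))
snap('wrist',sys.argv[1])
E
python3 w.py w1
```

```text
{'time': np.float64(3.225), 'tool_pos': array([0.4572, 0.3285, 0.251 ]), 'tcp_rot': array([ 3.1277e+00,  2.8270e-01, -5.0000e-04]), 'wrist_force': array([-0.3002, -0.6854,  0.1516]), 'width': np.float64(0.9949)} yaw 10.33
```

View pics/w1.png

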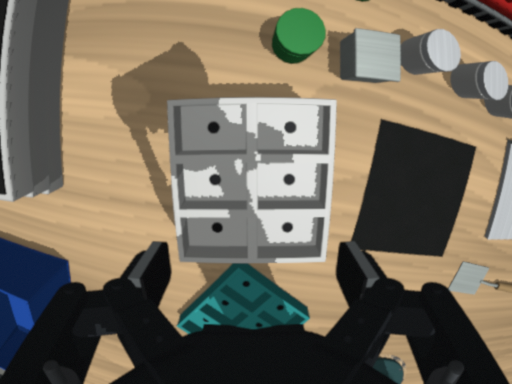

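The wrist view shows the top tray square to the gripper, with its rib on the centre line (column ~250). I descend, grip and lift.

Call:
move_arm --deltas '[[[0,0,0],[0,0.02,-0.5],-0.4],[[0,0,0],[0,0.02,-0.9],-0.4],[[0,0,0],[0,0.02,-0.9],-0.4],[[0,0,0],[0,0.02,-0.9],-0.4]]'

```text
time: 3.78
tool_pos: [0.4577, 0.3322, 0.163]
tcp_rot: [-3.128, -0.284, -0.003]
wrist_force: [0.1, -0.7, -0.3]
width: 0.703
```

Call:
move_arm --deltas '[[[0,0,0],[0,0,-0.25],-0.4],[[0,0,0],[0,0,-0.49],-0.4],[[0,0,0],[0,0,-0.49],-0.4],[[0,0,0],[0,0,-0.49],1],[[0,0,0],[0,0,-0.49],1],[[0,0,0],[0,0,-0.49],1],[[0,0,0],[0,0,-0.49],1],[[0,0,0],[0,0,-0.49],1],[[0,0,0],[0,0,-0.49],1],[[0,0,0],[0,0,-0.49],1]]'

```text
time: 5.03
tool_pos: [0.4576, 0.333, 0.1139]
tcp_rot: [-3.127, -0.286, -0.004]
wrist_force: [-0.7, -0.9, 6.3]
width: 0.108
```

Call:
move_arm --deltas '[[[0,0,0],[0,0,0.1],1],[[0,0,0],[0,0,0.3],1],[[0,0,0],[0,0,0.6],1],[[0,0,0],[0,0,0.9],1],[[0,0,0],[0,0,0.9],1],[[0,0,0],[0,0,0.9],1]]'

```text
time: 5.78
tool_pos: [0.4559, 0.3319, 0.2011]
tcp_rot: [3.128, 0.286, -0.002]
wrist_force: [0.5, -0.1, -1.2]
width: 0.109
```

```bash
python3 w.py w2
```

```text
{'time': np.float64(5.775), 'tool_pos': array([0.4559, 0.3319, 0.2011]), 'tcp_rot': array([ 3.1278e+00,  2.8560e-01, -2.5000e-03]), 'wrist_force': array([ 0.5462, -0.1474, -1.2406]), 'width': np.float64(0.109)} yaw 10.44
```

View pics/w2.png

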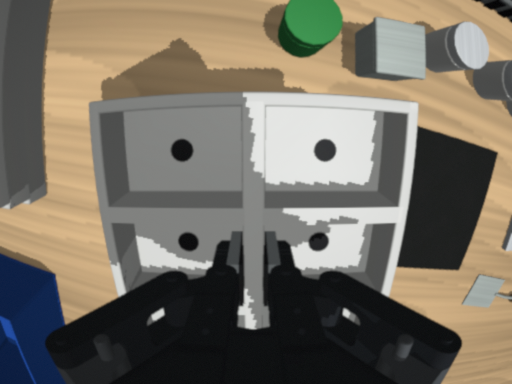

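The tray is gripped (width 9 mm) and lifted, and its floor is level. I park it on the mat.

Call:
move_arm --deltas '[[[0,0,0],[0,-0.5,0],1],[[0,0,0],[0,-1,0],1],[[0,0,0],[0,-1,0],1]]'

```text
time: 6.2
tool_pos: [0.4551, 0.2292, 0.2]
tcp_rot: [3.127, 0.28, -0.006]
wrist_force: [0.7, 0.0, -1.8]
width: 0.107
```

Call:
move_arm --deltas '[[[0,0,0],[0,-0.5,0],1],[[0,0,0],[-0.06,-1,0],1],[[0,0,0],[-0.06,-1,0],1]]'

```text
time: 6.58
tool_pos: [0.4495, 0.1304, 0.2008]
tcp_rot: [3.128, 0.28, -0.004]
wrist_force: [-0.2, 1.0, -1.0]
width: 0.106
```

Call:
move_arm --deltas '[[[0,0,0],[0,-0.3,0],1],[[0,0,0],[0,-0.62,0],1],[[0,0,0],[0,-0.62,-0.5],1],[[0,0,0],[0,-0.62,-1],1],[[0,0,0],[0,-0.62,-1],1]]'

```text
time: 7.2
tool_pos: [0.446, 0.071, 0.0976]
tcp_rot: [-3.128, -0.287, 0.018]
wrist_force: [-0.5, 0.6, -1.2]
width: 0.107
```

Call:
move_arm --deltas '[[[0,0,0],[0,0,-0.4],1],[[0,0,0],[0,0,-0.7],1],[[0,0,0],[0,0,-0.8],1],[[0,0,0],[0,0,-0.85],1],[[0,0,0],[0,0,-0.88],1],[[0,0,0],[0,0,-0.88],1]]'

```text
time: 7.95
tool_pos: [0.4515, 0.0705, 0.0152]
tcp_rot: [-3.129, -0.286, -0.003]
wrist_force: [-0.0, 0.9, -1.3]
width: 0.105
```

Call:
move_arm --deltas '[[[0,0,0],[0,0,-0.02],1],[[0,0,0],[0,0,-0.03],1],[[0,0,0],[0,0,-0.03],1]]'

```text
time: 8.32
tool_pos: [0.451, 0.0704, 0.0119]
tcp_rot: [-3.129, -0.285, -0.001]
wrist_force: [-1.8, -0.8, 4.3]
width: 0.108
```

Call:
move_arm --deltas '[[[0,0,0],[0,0,0],-0.4],[[0,0,0],[0,0,0],-0.4],[[0,0,0],[0,0,0],-0.4],[[0,0,0],[0,0,0],-0.4],[[0,0,0],[0,0,0.3],-0.4],[[0,0,0],[0,0,1],-0.4],[[0,0,0],[0,0,1],-0.4],[[0,0,0],[0,0,1],-0.4]]'

```text
time: 9.32
tool_pos: [0.4512, 0.0704, 0.112]
tcp_rot: [-3.129, -0.286, -0.003]
wrist_force: [-1.2, 0.2, -0.7]
width: 0.703
```

Call:
move_arm --deltas '[[[0,0,0],[0,0.5,0.9],-0.4],[[0,0,0],[0,1,0.9],-0.4],[[0,0,0],[0,1,0.9],-0.4],[[0,0,0],[0,1,0.9],-0.4]]'

```text
time: 9.82
tool_pos: [0.4497, 0.1706, 0.1996]
tcp_rot: [3.127, 0.289, -0.004]
wrist_force: [-0.1, -0.2, -0.5]
width: 0.703
```

```bash
python3 - <<'E'
from h import *
snap('top','t1'); im,P,d=cloud('t1'); x,y,z=P[...,0],P[...,1],P[...,2]; ok=d>0
R=ok&(x>.35)&(x<.62)&(y>.22)&(y<.5)
h=np.percentile(z[R&(z>.06)],90); print(h)
for m in big(R&(z>h-.005)&(z<h+.006))[:2]: print('stack',rect(P,m))
R=ok&(x>.3)&(x<.6)&(y>-.06)&(y<.2)
for m in big(R&(z>.025)&(z<.045))[:3]: print('mat tray',rect(P,m))
print(status.read_state()['tool_pos'])
E
```

```text
0.580223656214136
stack (array([0.461 , 0.2267]), array([0.0132, 0.0147]), 21.4, 63, np.float64(0.5818))
mat tray (array([0.4491, 0.0712]), array([0.1602, 0.1501]), 10.48, 897, np.float64(0.0322))
[0.44921868 0.16971959 0.19896705]
```

```bash
python3 - <<'E'
from h import *
im,P,d=cloud('t1'); x,y,z=P[...,0],P[...,1],P[...,2]; ok=d>0
R=ok&(x>.35)&(x<.62)&(y>.22)&(y<.5)&(z<.15)
h=np.percentile(z[R&(z>.06)],90); print(h)
for m in big(R&(z>.095)&(z<.108))[:3]: print('stack',rect(P,m))
E
```

```text
0.10355185150164666
stack (array([0.4212, 0.3024]), array([0.0869, 0.1055]), 10.28, 408, np.float64(0.102))
stack (array([0.416 , 0.3975]), array([0.1081, 0.0076]), 10.35, 96, np.float64(0.1022))
```

Call:
move_arm --deltas '[[[0,0,0],[0.07,0.5,0.25],-0.4],[[0,0,0],[0.07,1,0.5],-0.4],[[0,0,0],[0.07,1,0.5],-0.4]]'

```text
time: 10.25
tool_pos: [0.4583, 0.2717, 0.2513]
tcp_rot: [-3.128, -0.288, -0.001]
wrist_force: [0.0, -0.5, 0.1]
width: 0.696
```

Call:
move_arm --deltas '[[[0,0,0],[0,0.61,0],-0.4],[[0,0,0],[0,0.61,0],-0.4],[[0,0,0],[0,0.61,0],-0.4],[[0,0,0],[0,0.61,0],-0.4]]'

```text
time: 10.75
tool_pos: [0.4574, 0.3293, 0.2502]
tcp_rot: [3.127, 0.283, -0.003]
wrist_force: [-0.5, 0.0, -0.5]
width: 0.7
```

```bash
cat >> h.py <<'E'
def wrist(f):
    "returns image, world points from the wrist's depth"
    im,d=snap('wrist',f); c=camera_info('wrist'); K=c['K']
    v,u=np.mgrid[:384,:512]; a=(u-K[0,2])/K[0,0]; b=(v-K[1,2])/K[1,1]; r=np.hypot(a,b)+1e-9
    s=np.tan(np.minimum(r,1.4))/r; P=np.stack([a*s*d,b*s*d,d],-1)
    return im,(P-c['t'])@np.array(c['R']),d
E
python3 - <<'E'
from h import *
im,P,d=wrist('w3'); x,y,z=P[...,0],P[...,1],P[...,2]
print(status.read_state()['tool_pos'],status.read_state()['time'])
R=(d>0)&(x>.33)&(x<.62)&(y>.2)&(y<.5)&(im.min(-1)>70)
print(np.histogram(z[R],np.arange(-.02,.16,.01)))
for m in big(R&(z>.094)&(z<.112))[:3]: print('stack',rect(P,m))
E
```

```text
[0.45760323 0.32959316 0.25060305] 10.8
(array([    0,  2683, 16198,    22,    20,     4,    11,     0,   192,
       12491,  1260,  1446,  6294,     0,     0,     0,     0]), array([-0.02, -0.01,  0.  ,  0.01,  0.02,  0.03,  0.04,  0.05,  0.06,
        0.07,  0.08,  0.09,  0.1 ,  0.11,  0.12,  0.13,  0.14,  0.15]))
stack (array([0.4556, 0.3304]), array([0.1595, 0.151 ]), 10.47, 7147, np.float64(0.102))
```

Call:
move_arm --deltas '[[[0,0,0],[-0.02,0.01,-0.5],-0.4],[[0,0,0],[-0.02,0.01,-1],-0.4],[[0,0,0],[-0.02,0.01,-1],-0.4],[[0,0,0],[-0.02,0.01,-1],-0.4]]'

```text
time: 11.3
tool_pos: [0.4566, 0.3324, 0.153]
tcp_rot: [-3.128, -0.285, -0.003]
wrist_force: [0.4, -0.6, 0.6]
width: 0.703
```

Call:
move_arm --deltas '[[[0,0,0],[0,0,-0.4],-0.4],[[0,0,0],[0,0,-0.68],-0.4],[[0,0,0],[0,0,-0.68],-0.4],[[0,0,0],[0,0,-0.68],1],[[0,0,0],[0,0,-0.68],1],[[0,0,0],[0,0,-0.68],1],[[0,0,0],[0,0,-0.68],1],[[0,0,0],[0,0,-0.68],1],[[0,0,0],[0,0,-0.68],1],[[0,0,0],[0,0,-0.68],1]]'

```text
time: 12.55
tool_pos: [0.4569, 0.3332, 0.0852]
tcp_rot: [-3.127, -0.286, -0.005]
wrist_force: [-0.7, -0.6, 6.9]
width: 0.109
```

Call:
move_arm --deltas '[[[0,0,0],[0,0,0.1],1],[[0,0,0],[0,0,0.3],1],[[0,0,0],[0,0,0.6],1],[[0,0,0],[0,0,1],1],[[0,0,0],[0,0,1],1],[[0,0,0],[0,0,1],1]]'

```text
time: 13.3
tool_pos: [0.455, 0.332, 0.1826]
tcp_rot: [3.128, 0.286, -0.002]
wrist_force: [-0.2, -0.0, -1.8]
width: 0.102
```

Call:
move_arm --deltas '[[[0,0,0],[0,-0.5,0],1],[[0,0,0],[0,-1,0],1],[[0,0,0],[0,-1,0],1]]'

```text
time: 13.68
tool_pos: [0.4537, 0.2291, 0.1807]
tcp_rot: [3.127, 0.28, -0.007]
wrist_force: [-0.5, 0.1, -1.5]
width: 0.105
```

Call:
move_arm --deltas '[[[0,0,0],[0,-0.5,0],1],[[0,0,0],[-0.05,-1,0],1],[[0,0,0],[-0.05,-1,0],1]]'

```text
time: 14.05
tool_pos: [0.4492, 0.1303, 0.1816]
tcp_rot: [3.128, 0.28, -0.005]
wrist_force: [0.4, 0.9, -1.6]
width: 0.102
```

Call:
move_arm --deltas '[[[0,0,0],[0,-0.3,0],1],[[0,0,0],[0,-0.62,0],1],[[0,0,0],[0,-0.62,-0.4],1],[[0,0,0],[0,-0.62,-0.8],1],[[0,0,0],[0,-0.62,-0.8],1],[[0,0,0],[0,-0.62,-0.8],1]]'

```text
time: 14.8
tool_pos: [0.4512, 0.0713, 0.1039]
tcp_rot: [-3.128, -0.287, -0.001]
wrist_force: [0.1, -0.0, 0.1]
width: 0.107
```

Call:
move_arm --deltas '[[[0,0,0],[0,0,-0.3],1],[[0,0,0],[0,0,-0.45],1],[[0,0,0],[0,0,-0.52],1],[[0,0,0],[0,0,-0.55],1],[[0,0,0],[0,0,-0.55],1]]'

```text
time: 15.42
tool_pos: [0.4511, 0.0704, 0.0488]
tcp_rot: [-3.129, -0.286, -0.001]
wrist_force: [-0.1, 0.6, -0.8]
width: 0.108
```

Call:
move_arm --deltas '[[[0,0,0],[0,0,-0.02],1],[[0,0,0],[0,0,-0.03],1],[[0,0,0],[0,0,-0.03],1]]'

```text
time: 15.8
tool_pos: [0.4514, 0.0704, 0.0472]
tcp_rot: [-3.129, -0.286, -0.002]
wrist_force: [-4.3, -0.2, 11.0]
width: 0.102
```

Call:
move_arm --deltas '[[[0,0,0],[0,0,0],-0.4],[[0,0,0],[0,0,0],-0.4],[[0,0,0],[0,0,0],-0.4],[[0,0,0],[0,0,0],-0.4],[[0,0,0],[0,0,0.3],-0.4],[[0,0,0],[0,0,1],-0.4],[[0,0,0],[0,0,1],-0.4]]'

```text
time: 16.68
tool_pos: [0.4545, 0.0708, 0.1502]
tcp_rot: [-3.128, -0.286, -0.015]
wrist_force: [0.7, -0.7, 0.9]
width: 0.699
```

Call:
move_arm --deltas '[[[0,0,0],[0,0.5,1],-0.4],[[0,0,0],[0,1,1],-0.4],[[0,0,0],[0,1,1],-0.4],[[0,0,0],[0,1,1],-0.4]]'

```text
time: 17.18
tool_pos: [0.4509, 0.1716, 0.2457]
tcp_rot: [-3.128, -0.29, -0.002]
wrist_force: [-0.7, -0.6, -0.6]
width: 0.701
```

Call:
move_arm --deltas '[[[0,0,0],[0.05,1,0],-0.4],[[0,0,0],[0.05,1,0],-0.4]]'

```text
time: 17.42
tool_pos: [0.4551, 0.2705, 0.2433]
tcp_rot: [3.128, 0.284, -0.004]
wrist_force: [-0.1, -1.1, 0.5]
width: 0.7
```

Call:
move_arm --deltas '[[[0,0,0],[0,0.59,0],-0.4],[[0,0,0],[0,0.59,0],-0.4],[[0,0,0],[0,0.59,0],-0.4],[[0,0,0],[0,0.59,0],-0.4]]'

```text
time: 17.92
tool_pos: [0.4555, 0.3276, 0.2445]
tcp_rot: [3.128, 0.283, -0.002]
wrist_force: [-0.5, 0.9, -0.3]
width: 0.703
```

```bash
python3 - <<'E'
from h import *
im,P,d=wrist('w4'); x,y,z=P[...,0],P[...,1],P[...,2]
print(status.read_state()['tool_pos'],status.read_state()['time'])
R=(d>0)&(x>.33)&(x<.62)&(y>.2)&(y<.5)
print(np.histogram(z[R],np.arange(-.02,.16,.01)))
for m in big(R&(z>.062)&(z<.078))[:3]: print('caddy',rect(P,m),im[m].mean(0))
for m in big((d>0)&(x>.3)&(x<.6)&(y>-.06)&(y<.2)&(z>.055)&(z<.075))[:3]: print('mat',rect(P,m),im[m].mean(0))
E
```

```text
[0.45564691 0.32774796 0.24480402] 17.975
(array([    0,  3841, 20864,   137,   131, 12544,   900,   910,  1851,
        4063,   821,     0,     0,     0,     0,     0,     0]), array([-0.02, -0.01,  0.  ,  0.01,  0.02,  0.03,  0.04,  0.05,  0.06,
        0.07,  0.08,  0.09,  0.1 ,  0.11,  0.12,  0.13,  0.14,  0.15]))
caddy (array([0.4558, 0.3312]), array([0.1606, 0.1513]), 11.84, 4498, np.float64(0.07)) [96.15584704 99.78879502 98.76878613]
caddy (array([0.6051, 0.2199]), array([0.0339, 0.0422]), 6.84, 937, np.float64(0.0706)) [185.54215582 195.37139808 190.70117396]
caddy (array([0.6027, 0.3155]), array([0.0466, 0.0142]), 63.49, 115, np.float64(0.0707)) [25.68695652 66.99130435 33.88695652]
mat (array([0.4498, 0.07  ]), array([0.161, 0.152]), 10.67, 4426, np.float64(0.0627)) [175.09873475 176.13149571 173.51830095]
mat (array([0.5978, 0.1903]), array([0.0069, 0.0203]), 10.58, 82, np.float64(0.0699)) [175.         181.08536585 174.07317073]
```

View pics/w4.png

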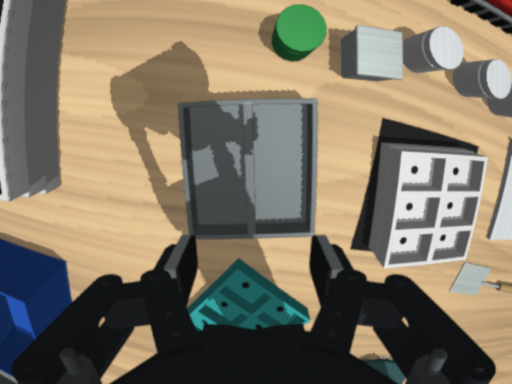

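The wrist view shows the caddy bare at (248,168), turned to 11.8°, and the two parked trays aligned on the mat. I turn to match and grip the caddy.

Call:
move_arm --deltas '[[[0,0,0.017],[0,0.03,-0.5],-0.4],[[0,0,0.017],[0,0.03,-1],-0.4],[[0,0,0.017],[0,0.03,-1],-0.4],[[0,0,0.017],[0,0.03,-1],-0.4]]'

```text
time: 18.48
tool_pos: [0.4567, 0.3323, 0.147]
tcp_rot: [-3.124, -0.326, -0.003]
wrist_force: [-0.8, -0.0, 0.8]
width: 0.696
```

Call:
move_arm --deltas '[[[0,0,0],[0,0,-0.5],-0.4],[[0,0,0],[0,0,-0.98],-0.4],[[0,0,0],[0,0,-0.98],-0.4],[[0,0,0],[0,0,-0.98],1],[[0,0,0],[0,0,-0.98],1],[[0,0,0],[0,0,-0.98],1],[[0,0,0],[0,0,-0.98],1],[[0,0,0],[0,0,-0.98],1],[[0,0,0],[0,0,-0.98],1],[[0,0,0],[0,0,-0.98],1]]' --grip_force 50

```text
time: 19.73
tool_pos: [0.4576, 0.3335, 0.0501]
tcp_rot: [-3.123, -0.328, -0.007]
wrist_force: [0.4, -0.2, 7.3]
width: 0.108
```

Call:
move_arm --deltas '[[[0,0,0],[0,0,0.1],1],[[0,0,0],[0,0,0.3],1],[[0,0,0],[0,0,0.6],1],[[0,0,0],[0,0,1],1],[[0,0,0],[0,0,1],1],[[0,0,0],[0,0,1],1]]'

```text
time: 20.48
tool_pos: [0.4549, 0.332, 0.1466]
tcp_rot: [3.124, 0.327, -0.002]
wrist_force: [-0.8, -0.3, -3.3]
width: 0.099
```

```bash
python3 - <<'E'
from h import *
im,P,d=wrist('w5'); x,y,z=P[...,0],P[...,1],P[...,2]
s=status.read_state();print(s['tool_pos'],s['time'],s['width'],s['wrist_force'])
R=(d>0)&(x>.33)&(x<.62)&(y>.2)&(y<.5)
print(np.histogram(z[R],np.arange(-.02,.2,.01)))
E
```

```text
[0.45437089 0.33158308 0.14566302] 20.525 0.10359614085975857 [-0.78308589 -0.18759041 -2.37673128]
(array([    0, 18217,  4288,   314,   349,   380,   430,   496,  1465,
        1874,   333,     0,     0,     0,     1, 34236,  2656,  3319,
       15007,   601,   965]), array([-0.02, -0.01,  0.  ,  0.01,  0.02,  0.03,  0.04,  0.05,  0.06,
        0.07,  0.08,  0.09,  0.1 ,  0.11,  0.12,  0.13,  0.14,  0.15,
        0.16,  0.17,  0.18,  0.19]))
```

Call:
move_arm --deltas '[[[0,0,0],[0,-0.5,0.3],1],[[0,0,0],[0,-1,0.3],1],[[0,0,0],[0,-1,0.3],1]]'

```text
time: 20.9
tool_pos: [0.454, 0.2292, 0.1752]
tcp_rot: [3.123, 0.322, -0.006]
wrist_force: [0.2, -0.2, -2.6]
width: 0.106
```

Call:
move_arm --deltas '[[[0,0,0],[0,-0.5,0],1],[[0,0,0],[0,-1,0],1],[[0,0,0],[0,-1,0],1]]'

```text
time: 21.28
tool_pos: [0.4543, 0.1302, 0.1753]
tcp_rot: [3.124, 0.322, -0.006]
wrist_force: [-0.0, 0.5, -2.7]
width: 0.102
```

Call:
move_arm --deltas '[[[0,0,0],[0.1,-0.5,0],1],[[0,0,0],[0.1,-1,0],1],[[0,0,0],[0.1,-1,0],1]]'

```text
time: 21.65
tool_pos: [0.4652, 0.031, 0.176]
tcp_rot: [-3.125, -0.322, 0.003]
wrist_force: [0.1, 1.8, -2.2]
width: 0.102
```

Call:
move_arm --deltas '[[[0,0,0],[0.18,-0.5,0],1],[[0,0,0],[0.18,-1,0],1],[[0,0,0],[0.18,-1,0],1]]'

```text
time: 22.02
tool_pos: [0.4838, -0.0685, 0.1764]
tcp_rot: [-3.124, -0.323, 0.002]
wrist_force: [0.4, 2.0, -1.8]
width: 0.102
```

Call:
move_arm --deltas '[[[0,0,-0.03],[0.18,-0.5,0],1],[[0,0,-0.064],[0.18,-1,0],1],[[0,0,-0.064],[0.18,-1,0],1]]'

```text
time: 22.4
tool_pos: [0.5022, -0.1681, 0.1765]
tcp_rot: [-3.136, -0.166, 0.001]
wrist_force: [-0.5, 1.2, -2.8]
width: 0.102
```

Call:
move_arm --deltas '[[[0,0,0],[0,-0.2,-0.3],1],[[0,0,0],[0,-0.27,-0.8],1],[[0,0,0],[0,-0.27,-0.8],1],[[0,0,0],[0,-0.27,-0.8],1],[[0,0,0],[0,-0.27,-0.8],1]]'

```text
time: 23.02
tool_pos: [0.5036, -0.1943, 0.0996]
tcp_rot: [3.135, 0.172, 0.006]
wrist_force: [0.5, -1.1, -1.7]
width: 0.104
```

```bash
python3 - <<'E'
from h import *
im,P,d=wrist('w6'); x,y,z=P[...,0],P[...,1],P[...,2]
s=status.read_state();print(s['tool_pos'],s['time'],s['width'],s['tcp_rot'])
g=(im.max(-1).astype(int)-im.min(-1)<25)&(im.max(-1)>50)
R=(d>0)&(x>.38)&(x<.66)&(y>-.32)&(y<-.07)
print(np.histogram(z[R],np.arange(-.02,.2,.01)))
h=s['tool_pos'][2]-.0175+.038
for m in big(R&g&(abs(z-h)<.008))[:3]: print('caddy',rect(P,m))
E
```

```text
[ 0.50350097 -0.19451096  0.09963108] 23.075 0.10505409172371637 [3.13531208 0.17143354 0.00588279]
(array([    0,  5217, 15234,  2740,  2246,   183,   224,   841,   911,
        1416, 33463,  2617,  3090, 11177,  5937,  1017,  1682,  4702,
        3640,  6711,  8256]), array([-0.02, -0.01,  0.  ,  0.01,  0.02,  0.03,  0.04,  0.05,  0.06,
        0.07,  0.08,  0.09,  0.1 ,  0.11,  0.12,  0.13,  0.14,  0.15,
        0.16,  0.17,  0.18,  0.19]))
caddy (array([ 0.5213, -0.1929]), array([0.1195, 0.1506]), 6.22, 15266, np.float64(0.1193))
```

View pics/w6.png

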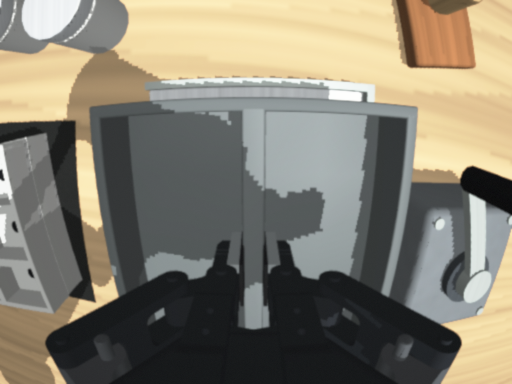

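The caddy is within 1 mm of the bed centre and at yaw 6.2°, so I lower it.

Call:
move_arm --deltas '[[[0,0,0],[0,-0.01,-0.3],1],[[0,0,0],[0,-0.01,-0.5],1],[[0,0,0],[0,-0.01,-0.6],1],[[0,0,0],[0,-0.01,-0.65],1],[[0,0,0],[0,-0.01,-0.67],1],[[0,0,0],[0,-0.01,-0.69],1],[[0,0,0],[0,-0.01,-0.69],1]]'

```text
time: 23.95
tool_pos: [0.5024, -0.196, 0.0301]
tcp_rot: [3.136, 0.17, 0.002]
wrist_force: [-3.1, 0.8, 5.4]
width: 0.1
```

Call:
move_arm --deltas '[[[0,0,0],[0,0,0],-0.4],[[0,0,0],[0,0,0],-0.4],[[0,0,0],[0,0,0],-0.4],[[0,0,0],[0,0,0],-0.4],[[0,0,0],[0,0,0.3],-0.4],[[0,0,0],[0,0,1],-0.4],[[0,0,0],[0,0,1],-0.4]]' --grip_force 40

```text
time: 24.82
tool_pos: [0.5054, -0.1973, 0.1337]
tcp_rot: [3.132, 0.17, 0.014]
wrist_force: [0.4, -0.2, -0.1]
width: 0.696
```

Call:
move_arm --deltas '[[[0,0,0.049],[-0.25,0.5,1],-0.4],[[0,0,0.049],[-0.25,1,1],-0.4],[[0,0,0.049],[-0.25,1,1],-0.4],[[0,0,0.049],[-0.25,1,1],-0.4]]'

```text
time: 25.32
tool_pos: [0.4769, -0.0946, 0.2291]
tcp_rot: [3.127, 0.294, 0.003]
wrist_force: [0.8, 0.2, 1.2]
width: 0.697
```

Call:
move_arm --deltas '[[[0,0,0],[-0.25,1,0],-0.4],[[0,0,0],[-0.25,1,0],-0.4]]'

```text
time: 25.58
tool_pos: [0.4504, 0.0049, 0.2265]
tcp_rot: [-3.128, -0.288, 0.004]
wrist_force: [-0.0, -0.4, 0.6]
width: 0.699
```

Call:
move_arm --deltas '[[[0,0,0],[-0.02,0.66,0],-0.4],[[0,0,0],[-0.02,0.66,0],-0.4],[[0,0,0],[-0.02,0.66,0],-0.4],[[0,0,0],[-0.02,0.66,0],-0.4]]'

```text
time: 26.08
tool_pos: [0.4496, 0.0689, 0.2275]
tcp_rot: [3.128, 0.288, -0.002]
wrist_force: [-0.4, -0.4, 0.1]
width: 0.698
```

```bash
python3 - <<'E'
from h import *
im,P,d=wrist('w7'); x,y,z=P[...,0],P[...,1],P[...,2]
s=status.read_state();print(s['tool_pos'],s['time'],s['width'],s['tcp_rot'])
R=(d>0)&(x>.3)&(x<.6)&(y>-.08)&(y<.22)
for m in big(R&(z>.056)&(z<.072))[:2]: print('mat',rect(P,m))
R=(d>0)&(x>.33)&(x<.6)&(y>.2)&(y<.5)
for m in big(R&(z>.025)&(z<.04))[:2]: print('base w',rect(P,m))
snap('top','t2'); im,P,d=cloud('t2'); x,y,z=P[...,0],P[...,1],P[...,2]
R=(d>0)&(x>.33)&(x<.6)&(y>.2)&(y<.5)
for m in big(R&(z>.025)&(z<.04))[:2]: print('base',rect(P,m))
R=(d>0)&(x>.38)&(x<.63)&(y<-.08)&(y>-.31)
for m in big(R&(z>.042)&(z<.058))[:2]: print('caddy',rect(P,m))
E
```

```text
[0.44972133 0.0688663  0.22777599] 26.125 0.7016031376021832 [ 3.12799318e+00  2.87003036e-01 -1.38110779e-03]
mat (array([0.4498, 0.0692]), array([0.1593, 0.1508]), 10.45, 6638, np.float64(0.0639))
mat (array([0.5973, 0.2   ]), array([0.0105, 0.0414]), 8.41, 324, np.float64(0.0682))
base w (array([0.4551, 0.3311]), array([0.161 , 0.1524]), 11.23, 3991, np.float64(0.0314))
base w (array([0.5908, 0.2171]), array([0.0015, 0.0332]), 10.77, 82, np.float64(0.0325))
base (array([0.4531, 0.3329]), array([0.1614, 0.1509]), 11.05, 968, np.float64(0.0319))
caddy (array([ 0.4986, -0.1954]), array([0.16 , 0.151]), 6.24, 719, np.float64(0.0496))
```

View pics/t2.png

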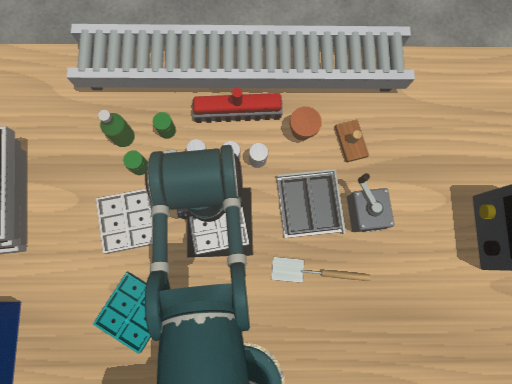

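The top view shows the caddy sitting on the bed at (310,203) and the base tray still at the left. I move the trays back next.

Call:
move_arm --deltas '[[[0,0,0],[0,0,-0.5],-0.4],[[0,0,0],[0,0,-1],-0.4],[[0,0,0],[0,0,-1],-0.4],[[0,0,0],[0,0,-1],-0.4]]'

```text
time: 26.68
tool_pos: [0.4508, 0.0699, 0.1298]
tcp_rot: [3.128, 0.289, 0.003]
wrist_force: [0.5, 0.4, 0.4]
width: 0.698
```

Call:
move_arm --deltas '[[[0,0,0],[0,0,-0.4],-0.4],[[0,0,0],[0,0,-0.8],-0.4],[[0,0,0],[0,0,-0.8],-0.4],[[0,0,0],[0,0,-0.8],1],[[0,0,0],[0,0,-0.8],1],[[0,0,0],[0,0,-0.8],1],[[0,0,0],[0,0,-0.8],1],[[0,0,0],[0,0,-0.8],1],[[0,0,0],[0,0,-0.8],1],[[0,0,0],[0,0,-0.8],1]]'

```text
time: 27.92
tool_pos: [0.4515, 0.0706, 0.0503]
tcp_rot: [-3.128, -0.291, -0.006]
wrist_force: [-0.8, -0.1, 6.7]
width: 0.101
```

Call:
move_arm --deltas '[[[0,0,0],[0,0,0.1],1],[[0,0,0],[0,0,0.3],1],[[0,0,0],[0,0,0.6],1],[[0,0,0],[0,0,1],1],[[0,0,0],[0,0,1],1],[[0,0,0],[0,0,1],1]]'

```text
time: 28.68
tool_pos: [0.449, 0.0704, 0.148]
tcp_rot: [-3.128, -0.291, 0.001]
wrist_force: [-0.2, 0.2, -1.9]
width: 0.104
```

Call:
move_arm --deltas '[[[0,0,0],[0.02,0.5,0],1],[[0,0,0],[0.02,1,0],1],[[0,0,0],[0.02,1,0],1]]'

```text
time: 29.05
tool_pos: [0.4501, 0.1726, 0.1465]
tcp_rot: [-3.127, -0.297, 0.005]
wrist_force: [-1.3, -1.0, -1.2]
width: 0.106
```

Call:
move_arm --deltas '[[[0,0,0.008],[0.03,0.5,0],1],[[0,0,0.008],[0.03,1,0],1],[[0,0,0.008],[0.03,1,0],1]]'

```text
time: 29.42
tool_pos: [0.4537, 0.2718, 0.1468]
tcp_rot: [3.125, 0.315, -0.004]
wrist_force: [0.6, -1.5, -1.1]
width: 0.101
```

Call:
move_arm --deltas '[[[0,0,0],[0,0.3,0],1],[[0,0,0],[0,0.61,0],1],[[0,0,0],[0,0.61,0],1],[[0,0,0],[0,0.61,0],1]]'

```text
time: 29.92
tool_pos: [0.454, 0.3296, 0.1471]
tcp_rot: [3.124, 0.31, -0.004]
wrist_force: [0.3, -0.8, -0.4]
width: 0.102
```

```bash
python3 - <<'E'
from h import *
im,P,d=wrist('w8'); x,y,z=P[...,0],P[...,1],P[...,2]
s=status.read_state();print(s['tool_pos'],s['time'],s['width'],s['tcp_rot'])
R=(d>0)&(x>.33)&(x<.6)&(y>.2)&(y<.45)
print(np.histogram(z[R],np.arange(-.02,.2,.01)))
h=s['tool_pos'][2]-.0135+.032
for m in big(R&(abs(z-h)<.008)&(im.min(-1)>60))[:2]: print('held',rect(P,m))
E
```

```text
[0.4541419  0.32957229 0.14732499] 29.975 0.10707141281934587 [ 3.12478245e+00  3.08780029e-01 -2.83266342e-03]
(array([    0,  2429, 12246,   186,   207,   224,   246,   278,   332,
         639,   220,     0,     0,     0,     0, 27554,  3747,  5384,
       16093,   624,   858]), array([-0.02, -0.01,  0.  ,  0.01,  0.02,  0.03,  0.04,  0.05,  0.06,
        0.07,  0.08,  0.09,  0.1 ,  0.11,  0.12,  0.13,  0.14,  0.15,
        0.16,  0.17,  0.18,  0.19]))
held (array([0.4696, 0.3321]), array([0.1243, 0.1509]), 11.23, 17388, np.float64(0.161))
held (array([0.467 , 0.3228]), array([0.0016, 0.0043]), 7.81, 149, np.float64(0.1663))
```

Call:
move_arm --deltas '[[[0,0,0],[0.025,0.02,-0.3],1],[[0,0,0],[0.025,0.02,-0.6],1],[[0,0,0],[0.025,0.02,-0.8],1],[[0,0,0],[0.025,0.02,-0.9],1],[[0,0,0],[0.025,0.02,-0.94],1],[[0,0,0],[0.025,0.02,-0.98],1],[[0,0,0],[0.025,0.02,-0.98],1]]'

```text
time: 30.85
tool_pos: [0.4575, 0.3335, 0.0508]
tcp_rot: [-3.126, -0.31, -0.001]
wrist_force: [0.3, 0.9, -0.8]
width: 0.101
```

Call:
move_arm --deltas '[[[0,0,0],[0,-0.01,-0.02],1],[[0,0,0],[0,-0.01,-0.03],1],[[0,0,0],[0,-0.01,-0.03],1]]'

```text
time: 31.22
tool_pos: [0.4578, 0.3335, 0.0503]
tcp_rot: [-3.125, -0.31, -0.002]
wrist_force: [-5.0, -0.6, 13.3]
width: 0.102
```

Call:
move_arm --deltas '[[[0,0,0],[0,0,0],-0.4],[[0,0,0],[0,0,0],-0.4],[[0,0,0],[0,0,0],-0.4],[[0,0,0],[0,0,0],-0.4],[[0,0,0],[0,0,0.3],-0.4],[[0,0,0],[0,0,1],-0.4],[[0,0,0],[0,0,1],-0.4]]'

```text
time: 32.1
tool_pos: [0.4605, 0.3346, 0.1528]
tcp_rot: [-3.122, -0.31, -0.014]
wrist_force: [0.5, 0.4, -0.2]
width: 0.7
```

Call:
move_arm --deltas '[[[0,0,-0.008],[0,-0.5,0.85],-0.4],[[0,0,-0.008],[-0.02,-1,0.85],-0.4],[[0,0,-0.008],[-0.02,-1,0.85],-0.4],[[0,0,-0.008],[-0.02,-1,0.85],-0.4]]'

```text
time: 32.6
tool_pos: [0.455, 0.2319, 0.2318]
tcp_rot: [-3.128, -0.288, 0.0]
wrist_force: [1.1, 0.1, -0.1]
width: 0.7
```

Call:
move_arm --deltas '[[[0,0,0],[-0.05,-1,0],-0.4],[[0,0,0],[-0.05,-1,0],-0.4]]'

```text
time: 32.85
tool_pos: [0.449, 0.1319, 0.2301]
tcp_rot: [3.127, 0.293, -0.005]
wrist_force: [-0.4, 0.6, -0.4]
width: 0.701
```

Call:
move_arm --deltas '[[[0,0,0],[0,-0.62,0],-0.4],[[0,0,0],[0,-0.62,0],-0.4],[[0,0,0],[0,-0.62,0],-0.4],[[0,0,0],[0,-0.62,0],-0.4]]'

```text
time: 33.35
tool_pos: [0.4499, 0.0719, 0.2315]
tcp_rot: [-3.127, -0.294, 0.002]
wrist_force: [0.6, 0.6, -0.3]
width: 0.699
```

```bash
cat > b.py <<'E'
from h import *; import sys
im,P,d=wrist(sys.argv[1]); x,y,z=P[...,0],P[...,1],P[...,2]
s=status.read_state();print(s['tool_pos'],s['time'],s['width'],'yaw',2*np.degrees(np.arctan2(s['tcp_rot'][1],s['tcp_rot'][0])))
R=(d>0)&(x>.3)&(x<.6)&(y>-.08)&(y<.22)&(im.min(-1)>60)
for m in big(R&(z>.025)&(z<.041))[:2]: print('mat',rect(P,m))
R=(d>0)&(x>.33)&(x<.58)&(y>.2)&(y<.5)
print(np.histogram(z[R],np.arange(-.02,.13,.01))[0])
for m in big(R&(z>.056)&(z<.072)&(im.min(-1)>60))[:2]: print('on base',rect(P,m))
for m in big(R&(z>.088)&(z<.104))[:2]: print('on base2',rect(P,m))
E
python3 b.py w9
```

```text
[0.44999328 0.07192185 0.23174057] 33.4 0.7017683322127058 yaw -349.2471817932051
mat (array([0.4512, 0.0697]), array([0.1599, 0.1513]), 10.51, 5408, np.float64(0.032))
mat (array([0.594 , 0.1999]), array([0.0029, 0.0408]), 13.57, 111, np.float64(0.0336))
[   0 3569 9384  399  430 5485 1581 1712 3897    0    0    0    0    0]
on base (array([0.4562, 0.3322]), array([0.1606, 0.1524]), 11.31, 4613, np.float64(0.063))
```

Call:
move_arm --deltas '[[[0,0,0],[0,-0.02,-0.5],-0.4],[[0,0,0],[0,-0.02,-1],-0.4],[[0,0,0],[0,-0.02,-1],-0.4],[[0,0,0],[0,-0.02,-1],-0.4]]'

```text
time: 33.9
tool_pos: [0.4511, 0.0692, 0.1337]
tcp_rot: [-3.128, -0.293, -0.002]
wrist_force: [0.1, -0.4, 1.0]
width: 0.702
```

Call:
move_arm --deltas '[[[0,0,0],[0,0,-0.5],-0.4],[[0,0,0],[0,0,-1],-0.4],[[0,0,0],[0,0,-1],-0.4]]'

```text
time: 34.28
tool_pos: [0.4484, 0.0685, 0.0313]
tcp_rot: [-3.128, -0.291, 0.008]
wrist_force: [-0.3, -0.5, 0.1]
width: 0.697
```

Call:
move_arm --deltas '[[[0,0,0],[0,0,-0.14],-0.4],[[0,0,0],[0,0,-0.14],-0.4],[[0,0,0],[0,0,-0.14],1],[[0,0,0],[0,0,-0.14],1],[[0,0,0],[0,0,-0.14],1],[[0,0,0],[0,0,-0.14],1],[[0,0,0],[0,0,-0.14],1],[[0,0,0],[0,0,-0.14],1],[[0,0,0],[0,0,-0.14],1]]'

```text
time: 35.4
tool_pos: [0.4508, 0.0685, 0.0191]
tcp_rot: [-3.128, -0.291, -0.002]
wrist_force: [-1.9, -0.0, 5.4]
width: 0.102
```

Call:
move_arm --deltas '[[[0,0,0],[0,0,0.1],1],[[0,0,0],[0,0,0.3],1],[[0,0,0],[0,0,0.6],1],[[0,0,0],[0,0,1],1],[[0,0,0],[0,0,1],1],[[0,0,0],[0,0,1],1]]'

```text
time: 36.15
tool_pos: [0.4494, 0.0683, 0.1178]
tcp_rot: [3.128, 0.291, -0.001]
wrist_force: [-0.1, -0.0, -1.8]
width: 0.102
```

Call:
move_arm --deltas '[[[0,0,0],[0,0,0.5],1],[[0,0,0],[0.02,0.5,0.5],1],[[0,0,0],[0.02,1,0.5],1],[[0,0,0],[0.02,1,0.5],1]]'

```text
time: 36.65
tool_pos: [0.4507, 0.1706, 0.1664]
tcp_rot: [-3.127, -0.297, 0.005]
wrist_force: [-0.6, -0.3, -1.0]
width: 0.102
```

Call:
move_arm --deltas '[[[0,0,0.008],[0.03,0.5,0],1],[[0,0,0.008],[0.03,1,0],1],[[0,0,0.008],[0.03,1,0],1]]'

```text
time: 37.02
tool_pos: [0.4542, 0.2698, 0.1665]
tcp_rot: [3.125, 0.315, -0.004]
wrist_force: [0.2, -1.0, -1.4]
width: 0.102
```

Call:
move_arm --deltas '[[[0,0,0],[0,0.3,0],1],[[0,0,0],[0,0.61,0],1],[[0,0,0],[0,0.61,0],1],[[0,0,0],[0,0.61,0],1]]'

```text
time: 37.52
tool_pos: [0.4545, 0.3275, 0.167]
tcp_rot: [3.124, 0.31, -0.004]
wrist_force: [-0.7, 0.3, -0.5]
width: 0.104
```

```bash
python3 - <<'E'
from h import *
im,P,d=wrist('w10'); x,y,z=P[...,0],P[...,1],P[...,2]
s=status.read_state();print(s['tool_pos'],s['time'],s['width'],s['tcp_rot'])
R=(d>0)&(x>.33)&(x<.6)&(y>.2)&(y<.45)&(im.min(-1)>60)
h=s['tool_pos'][2]-.0165+.032
for m in big(R&(abs(z-h)<.008))[:2]:
    c,sz,a,n,zz=rect(P,m); print('held',c,sz,a,zz); t=np.radians(a); k=max(sz)*0+sz[0]/2-.08; print('centre',c+k*np.array([np.cos(t),np.sin(t)]))
E
```

```text
[0.45465383 0.32756291 0.16721932] 37.575 0.10098303635814729 [ 3.12467758e+00  3.08779097e-01 -2.98411675e-03]
held [0.4707 0.3302] [0.1281 0.1507] 11.3 0.18
centre [0.4550592  0.32707466]
held [0.4671 0.3195] [0.0074 0.0029] 73.16 0.1829
centre [0.44499589 0.24647194]
```

Call:
move_arm --deltas '[[[0,0,0],[0,0.03,-0.3],1],[[0,0,0],[0,0.03,-0.5],1],[[0,0,0],[0,0.03,-0.7],1],[[0,0,0],[0,0.03,-0.78],1],[[0,0,0],[0,0.03,-0.81],1],[[0,0,0],[0,0.03,-0.83],1],[[0,0,0],[0,0.03,-0.85],1],[[0,0,0],[0,0.03,-0.85],1]]'

```text
time: 38.58
tool_pos: [0.4553, 0.3326, 0.0837]
tcp_rot: [-3.126, -0.31, -0.001]
wrist_force: [0.2, 0.4, -1.2]
width: 0.103
```

Call:
move_arm --deltas '[[[0,0,0],[0,0,-0.02],1],[[0,0,0],[0,0,-0.03],1],[[0,0,0],[0,0,-0.03],1]]'

```text
time: 38.95
tool_pos: [0.4555, 0.3327, 0.0831]
tcp_rot: [-3.126, -0.311, -0.001]
wrist_force: [-5.6, -3.7, 12.6]
width: 0.105
```

Call:
move_arm --deltas '[[[0,0,0],[0,0,0],-0.4],[[0,0,0],[0,0,0],-0.4],[[0,0,0],[0,0,0],-0.4],[[0,0,0],[0,0,0],-0.4],[[0,0,0],[0,0,0.3],-0.4],[[0,0,0],[0,0,1],-0.4],[[0,0,0],[0,0,1],-0.4],[[0,0,0],[0,0,1],-0.4]]'

```text
time: 39.95
tool_pos: [0.4556, 0.3327, 0.1812]
tcp_rot: [-3.125, -0.31, -0.003]
wrist_force: [-0.2, 0.1, -0.6]
width: 0.699
```

Call:
move_arm --deltas '[[[0,0,0],[0,-0.5,0.6],-0.6],[[0,0,0],[0,-1,0.6],-0.6],[[0,0,0],[0,-1,0.6],-0.6],[[0,0,0],[0,-1,0.6],-0.6]]'

```text
time: 40.45
tool_pos: [0.4542, 0.232, 0.2383]
tcp_rot: [3.126, 0.309, -0.005]
wrist_force: [0.1, 0.1, -0.3]
width: 0.797
```

```bash
python3 b.py w11; python3 - <<'E'
from h import *
im,P,d=wrist('w12'); x,y,z=P[...,0],P[...,1],P[...,2]
for m in big((d>0)&(z>.074)&(z<.09)&(x>.55)&(x<.75)&(y>-.15)&(y<.2))[:5]: print('jar',cv2.minEnclosingCircle(P[m][:,:2].astype(np.float32)),rect(P,m),im[m].mean(0).astype(int))
E
```

```text
[0.45418005 0.23253016 0.23830591] 40.5 0.7986195373660547 yaw 11.333639276635925
mat (array([0.5936, 0.201 ]), array([0.0011, 0.0382]), 10.47, 66, np.float64(0.0326))
[    0  5424 10390    58    69   161    80    97  8818  3357  1637  7087
     0     0]
on base (array([0.5139, 0.3081]), array([0.0442, 0.0623]), 11.07, 2312, np.float64(0.0694))
on base (array([0.4609, 0.2977]), array([0.0415, 0.0624]), 11.49, 2071, np.float64(0.0694))
on base2 (array([0.4558, 0.3328]), array([0.16  , 0.1514]), 11.32, 7483, np.float64(0.0954))
jar ((0.6532319188117981, 0.13108892738819122), 0.027345802634954453) (array([0.6516, 0.1303]), array([0.0497, 0.0539]), 21.23, 1610, np.float64(0.0805)) [219 222 223]
jar ((0.647905170917511, 0.03375662490725517), 0.027657432481646538) (array([0.6478, 0.0342]), array([0.0532, 0.0532]), 81.68, 1245, np.float64(0.0804)) [209 212 214]
jar ((0.6424799561500549, -0.04507768154144287), 0.02764989621937275) (array([ 0.643 , -0.0451]), array([0.0525, 0.0532]), 50.79, 936, np.float64(0.0803)) [204 206 207]
```

The trays are stacked square within about 1 mm. On to the jars, starting with jar1 at (0.653, 0.131).

Call:
move_arm --deltas '[[[0,0,0.1],[0.5,-0.3,0],-0.65],[[0,0,0.2],[1,-0.5,0],-0.65],[[0,0,0.3],[1,-0.5,0],-0.65],[[0,0,0.4],[1,-0.5,0],-0.65],[[0,0,0.486],[1,-0.5,0],-0.65]]'

```text
time: 41.18
tool_pos: [0.5548, 0.1835, 0.2385]
tcp_rot: [-2.78, -1.461, 0.004]
wrist_force: [0.8, -0.1, -0.4]
width: 0.825
```

Call:
move_arm --deltas '[[[0,0,0],[0.5,-0.25,0],-0.65],[[0,0,0],[0.99,-0.52,0],-0.65],[[0,0,0],[0.99,-0.52,-0.5],-0.65],[[0,0,0],[0.99,-0.52,-0.96],-0.65],[[0,0,0],[0.99,-0.52,-0.96],-0.65],[[0,0,0],[0.99,-0.52,-0.96],-0.65]]'

```text
time: 41.92
tool_pos: [0.6546, 0.1315, 0.145]
tcp_rot: [2.785, 1.454, 0.001]
wrist_force: [-0.1, 0.6, 0.5]
width: 0.826
```

```bash
python3 - <<'E'
from h import *
im,P,d=wrist('w13'); x,y,z=P[...,0],P[...,1],P[...,2]
s=status.read_state();print(s['tool_pos'],s['time'],s['width'],'yaw',2*np.degrees(np.arctan2(s['tcp_rot'][1],s['tcp_rot'][0])))
for m in big((d>0)&(z>.074)&(z<.09)&(x>.55)&(x<.75)&(y>-.15)&(y<.2))[:5]: print('jar',cv2.minEnclosingCircle(P[m][:,:2].astype(np.float32)),rect(P,m))
E
```

```text
[0.6555736  0.13143411 0.14645365] 41.975 0.8233012433359179 yaw 55.13658086458821
jar ((0.6550264358520508, 0.13078129291534424), 0.027147632092237473) (array([0.6547, 0.1309]), array([0.0528, 0.052 ]), 57.86, 3787, np.float64(0.0816))
jar ((0.6492564678192139, 0.033662229776382446), 0.027279237285256386) (array([0.6439, 0.0351]), array([0.0532, 0.0411]), 76.25, 2010, np.float64(0.0814))
```

View pics/w13.png

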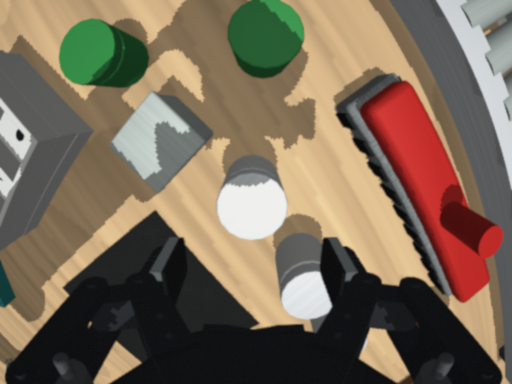

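The jar is centred at (252,205) in the picture and the fingers have a clear path, so I descend and grip.

Call:
move_arm --deltas '[[[0,0,0],[0,0,-0.4],-0.65],[[0,0,0],[0,0,-0.8],-0.65],[[0,0,0],[0,0,-1],-0.65],[[0,0,0],[0,0,-1],-0.65],[[0,0,0],[0,0,-1],0.2],[[0,0,0],[0,0,-1],1],[[0,0,0],[0,0,-1],1],[[0,0,0],[0,0,-1],1],[[0,0,0],[0,0,-1],1]]' --grip_force 40

```text
time: 43.1
tool_pos: [0.6561, 0.1308, 0.0469]
tcp_rot: [2.784, 1.452, 0.007]
wrist_force: [0.5, 0.9, 5.7]
width: 0.622
```

Call:
move_arm --deltas '[[[0,0,0],[0,0,0.1],1],[[0,0,0],[0,0,0.4],1],[[0,0,0],[0,0,0.8],1],[[0,0,0],[0,0,1],1],[[0,0,0],[0,0,1],1],[[0,0,0],[0,0,1],1]]'

```text
time: 43.85
tool_pos: [0.6529, 0.1301, 0.1425]
tcp_rot: [-2.785, -1.452, 0.004]
wrist_force: [1.2, -0.3, -2.5]
width: 0.621
```

```bash
python3 - <<'E'
from h import *
im,P,d=wrist('w14'); x,y,z=P[...,0],P[...,1],P[...,2]
s=status.read_state();print(s['tool_pos'],s['time'],s['width'],s['wrist_force'])
h=s['tool_pos'][2]+.038
for m in big((d>0)&(abs(z-h)<.008)&(x>.55)&(x<.75)&(y>0)&(y<.2)&(im.min(-1)>120))[:3]: print('held',cv2.minEnclosingCircle(P[m][:,:2].astype(np.float32)),rect(P,m))
snap('top','t3'); im,P,d=cloud('t3'); x,y,z=P[...,0],P[...,1],P[...,2]
R=(d>0)&(x>.38)&(x<.63)&(y<-.08)&(y>-.31)
for m in big(R&(z>.042)&(z<.058))[:2]: print('caddy',rect(P,m))
E
```

```text
[0.65255869 0.13010205 0.14194888] 43.9 0.6222385822071722 [-0.0813319   0.28425286 -2.71181234]
held ((0.6524637937545776, 0.12866778671741486), 0.02712234854698181) (array([0.6526, 0.1287]), array([0.0534, 0.0515]), 53.44, 8977, np.float64(0.1754))
caddy (array([ 0.4987, -0.1953]), array([0.1605, 0.1507]), 6.28, 716, np.float64(0.0495))
```

Call:
move_arm --deltas '[[[0,0,0],[-0.2,-0.4,0.3],1],[[0,0,0],[-0.4,-0.9,0.3],1],[[0,0,0],[-0.4,-1,0.3],1]]'

```text
time: 44.32
tool_pos: [0.612, 0.0279, 0.1728]
tcp_rot: [-2.787, -1.449, 0.005]
wrist_force: [-0.0, 0.8, -2.4]
width: 0.62
```

Call:
move_arm --deltas '[[[0,0,0],[-0.2,-0.5,0],1],[[0,0,0],[-0.4,-1,0],1],[[0,0,0],[-0.4,-1,0],1]]'

```text
time: 44.7
tool_pos: [0.5723, -0.0721, 0.1727]
tcp_rot: [-2.787, -1.446, 0.004]
wrist_force: [0.4, 0.9, -1.9]
width: 0.618
```

Call:
move_arm --deltas '[[[0,0,0],[-0.2,-0.4,0],1],[[0,0,0],[-0.4,-0.84,0],1],[[0,0,0],[-0.4,-0.84,0],1],[[0,0,0],[-0.4,-0.84,0],1],[[0,0,0],[-0.4,-0.84,0],1]]'

```text
time: 45.32
tool_pos: [0.5347, -0.1523, 0.1739]
tcp_rot: [-2.784, -1.454, -0.0]
wrist_force: [-0.0, -0.4, -2.0]
width: 0.624
```

```bash
cat > j.py <<'E'
from h import *; import sys
im,P,d=wrist(sys.argv[1]); x,y,z=P[...,0],P[...,1],P[...,2]
s=status.read_state();t=s['tool_pos'];print(t,s['time'],s['width'],'yaw',2*np.degrees(np.arctan2(s['tcp_rot'][1],s['tcp_rot'][0])))
for m in big((d>0)&(abs(z-t[2]-.034)<.01)&(np.hypot(x-t[0],y-t[1])<.04)&(im.min(-1)>120))[:1]: print('held',cv2.minEnclosingCircle(P[m][:,:2].astype(np.float32)),rect(P,m))
R=(d>0)&(x>.38)&(x<.63)&(y<-.08)&(y>-.31)
for m in big(R&(z>.044)&(z<.058))[:3]: print('rim',rect(P,m))
R=(d>0)&(z>.008)&(z<.026)&(x>.38)&(x<.66)&(y>-.32)&(y<-.06)
for m in big(R)[:3]: print('low',rect(P,m))
E
python3 j.py w15
```

```text
[ 0.53466036 -0.1523439   0.17400611] 45.375 0.6232159025601107 yaw -304.83052767181334
held ((0.5345253348350525, -0.1541425585746765), 0.027137720957398415) (array([ 0.5345, -0.1541]), array([0.0532, 0.0517]), 66.51, 8939, np.float64(0.2075))
rim (array([ 0.5001, -0.1968]), array([0.161 , 0.1509]), 6.27, 2544, np.float64(0.0501))
low (array([ 0.5068, -0.1995]), array([0.1853, 0.1766]), 5.93, 4324, np.float64(0.0151))
low (array([ 0.4947, -0.1619]), array([0.1474, 0.0613]), 5.78, 4022, np.float64(0.0176))
low (array([ 0.5578, -0.2341]), array([0.0387, 0.0536]), 6.17, 1174, np.float64(0.0178))
```

View pics/w15.png

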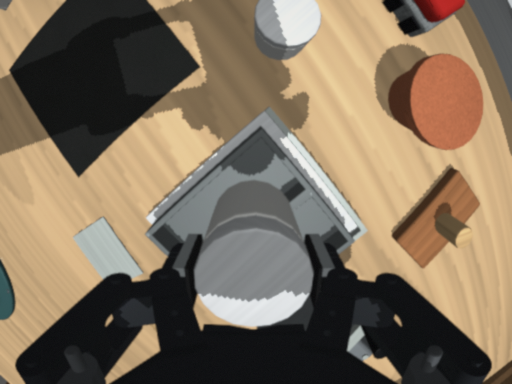

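The caddy is empty and the held jar is over the far-left slot. I lower it.

Call:
move_arm --deltas '[[[0,0,0],[-0.025,-0.025,-0.3],1],[[0,0,0],[-0.025,-0.025,-0.6],1],[[0,0,0],[-0.025,-0.025,-0.8],1],[[0,0,0],[-0.025,-0.025,-0.95],1],[[0,0,0],[-0.025,-0.025,-1],1],[[0,0,0],[-0.025,-0.025,-1],1]]'

```text
time: 46.12
tool_pos: [0.5319, -0.156, 0.0744]
tcp_rot: [2.785, 1.453, 0.0]
wrist_force: [0.2, -0.4, -1.2]
width: 0.622
```

Call:
move_arm --deltas '[[[0,0,0],[0,0,-0.04],1],[[0,0,0],[0,0,-0.07],1],[[0,0,0],[0,0,-0.09],1],[[0,0,0],[0,0,-0.1],1],[[0,0,0],[0,0,-0.1],1]]'

```text
time: 46.75
tool_pos: [0.5315, -0.1561, 0.0642]
tcp_rot: [-2.786, -1.452, 0.0]
wrist_force: [0.1, 0.2, -2.4]
width: 0.62
```

Call:
move_arm --deltas '[[[0,0,0],[0,0,-0.01],1],[[0,0,0],[0,0,-0.02],1],[[0,0,0],[0,0,-0.02],1]]'

```text
time: 47.12
tool_pos: [0.5317, -0.1562, 0.0639]
tcp_rot: [2.786, 1.453, -0.0]
wrist_force: [-5.0, 1.9, 9.3]
width: 0.62
```

Call:
move_arm --deltas '[[[0,0,0],[0,0,0],-0.6],[[0,0,0],[0,0,0],-0.6],[[0,0,0],[0,0,0],-0.6],[[0,0,0],[0,0,0.4],-0.6],[[0,0,0],[0,0,1],-0.6],[[0,0,0],[0,0,1],-0.6]]'

```text
time: 47.88
tool_pos: [0.5359, -0.1576, 0.1685]
tcp_rot: [2.778, 1.449, 0.013]
wrist_force: [0.2, -0.0, 0.1]
width: 0.799
```

Call:
move_arm --deltas '[[[0,0,0],[0.2,0.5,0.1],-0.65],[[0,0,0],[0.6,1,0.1],-0.65],[[0,0,0],[0.6,1,0.1],-0.65]]'

```text
time: 48.25
tool_pos: [0.5932, -0.0531, 0.1716]
tcp_rot: [-2.782, -1.458, -0.001]
wrist_force: [0.1, -0.2, -0.7]
width: 0.824
```

Call:
move_arm --deltas '[[[0,0,0],[0.56,0.9,-0.2],-0.65],[[0,0,0],[0.56,0.9,-0.2],-0.65],[[0,0,0],[0.56,0.9,-0.2],-0.65],[[0,0,0],[0.56,0.9,-0.2],-0.65]]'

```text
time: 48.75
tool_pos: [0.6465, 0.0329, 0.1512]
tcp_rot: [-2.785, -1.452, 0.004]
wrist_force: [0.5, -0.1, -0.7]
width: 0.822
```

```bash
cat > k.py <<'E'
from h import *; import sys
im,P,d=wrist(sys.argv[1]); x,y,z=P[...,0],P[...,1],P[...,2]
s=status.read_state();print(s['tool_pos'],s['time'],s['width'])
for m in big((d>0)&(z>.074)&(z<.103)&(x>.4)&(x<.75)&(y>-.3)&(y<.2)&(im.min(-1)>60))[:5]: print('jar',cv2.minEnclosingCircle(P[m][:,:2].astype(np.float32)),rect(P,m))
E
python3 k.py w16
```

```text
[0.64663695 0.03260681 0.15163807] 48.8 0.8282540545903814
jar ((0.6487442255020142, 0.03309755399823189), 0.02685750648379326) (array([0.6486, 0.0331]), array([0.0526, 0.0523]), 58.11, 3595, np.float64(0.0807))
jar ((0.6429839730262756, -0.046232905238866806), 0.027516495436429977) (array([ 0.6395, -0.0444]), array([0.0543, 0.0458]), 65.58, 2328, np.float64(0.0806))
jar ((0.7456579208374023, -0.1569480001926422), 0.018425630405545235) (array([ 0.7486, -0.1563]), array([0.0087, 0.0366]), 13.11, 117, np.float64(0.0791))
```

Call:
move_arm --deltas '[[[0,0,0],[0.015,0,-0.4],-0.65],[[0,0,0],[0.015,0,-0.8],-0.65],[[0,0,0],[0.015,0,-1],-0.65],[[0,0,0],[0.015,0,-1],-0.65],[[0,0,0],[0.015,0,-1],0.2],[[0,0,0],[0.015,0,-1],1],[[0,0,0],[0.015,0,-1],1],[[0,0,0],[0.015,0,-1],1],[[0,0,0],[0.015,0,-1],1]]'

```text
time: 49.92
tool_pos: [0.6507, 0.0339, 0.0543]
tcp_rot: [2.784, 1.452, 0.005]
wrist_force: [0.3, 0.5, 5.8]
width: 0.621
```

Call:
move_arm --deltas '[[[0,0,0],[0,0,0.1],1],[[0,0,0],[0,0,0.4],1],[[0,0,0],[0,0,0.8],1],[[0,0,0],[0,0,1],1],[[0,0,0],[0,0,1],1]]'

```text
time: 50.55
tool_pos: [0.6503, 0.034, 0.1543]
tcp_rot: [2.784, 1.452, 0.005]
wrist_force: [0.4, 0.1, -2.0]
width: 0.624
```

Call:
move_arm --deltas '[[[0,0,0],[-0.4,-0.4,0.3],1],[[0,0,0],[-0.8,-0.8,0.3],1],[[0,0,0],[-1,-0.9,0.3],1],[[0,0,0],[-1,-0.9,0.3],1]]'

```text
time: 51.05
tool_pos: [0.5464, -0.0567, 0.18]
tcp_rot: [-2.785, -1.449, 0.005]
wrist_force: [-0.0, -0.3, -2.1]
width: 0.62
```

Call:
move_arm --deltas '[[[0,0,0],[-0.4,-0.4,0],1],[[0,0,0],[-0.8,-0.8,0],1],[[0,0,0],[-0.81,-1,0],1],[[0,0,0],[-0.81,-1,0],1]]'

```text
time: 51.55
tool_pos: [0.4682, -0.1567, 0.1814]
tcp_rot: [-2.786, -1.449, 0.001]
wrist_force: [-0.1, -0.1, -1.5]
width: 0.616
```

Call:
move_arm --deltas '[[[0,0,0],[0,-0.4,0],1],[[0,0,0],[0,-0.79,0],1],[[0,0,0],[0,-0.79,0],1],[[0,0,0],[0,-0.79,0],1],[[0,0,0],[0,-0.79,0],1]]'

```text
time: 52.18
tool_pos: [0.4683, -0.2337, 0.1818]
tcp_rot: [-2.784, -1.454, 0.0]
wrist_force: [-0.1, 1.1, -1.6]
width: 0.623
```

```bash
python3 j.py w17; python3 k.py w18
```

```text
[ 0.46828307 -0.23386559  0.18196591] 52.225 0.6172464735734357 yaw -304.83621919493055
held ((0.46821922063827515, -0.2354343831539154), 0.02687482349574566) (array([ 0.4684, -0.2354]), array([0.053 , 0.0514]), 55.01, 8315, np.float64(0.2086))
rim (array([ 0.5001, -0.1972]), array([0.1607, 0.1509]), 6.03, 5413, np.float64(0.0501))
low (array([ 0.5043, -0.2355]), array([0.1494, 0.0623]), 5.82, 6509, np.float64(0.0179))
low (array([ 0.4764, -0.1623]), array([0.1104, 0.0652]), 6.01, 5318, np.float64(0.0178))
low (array([ 0.5068, -0.2   ]), array([0.1858, 0.177 ]), 5.97, 2808, np.float64(0.0189))
[ 0.4682583  -0.23403274  0.18210018] 52.275 0.6168945962740904
jar ((0.5314282774925232, -0.1578502058982849), 0.027097949758172035) (array([ 0.5315, -0.158 ]), array([0.0532, 0.0528]), 75.21, 3752, np.float64(0.0975))
jar ((0.7215501666069031, -0.19772106409072876), 0.0407274104654789) (array([ 0.7198, -0.2026]), array([0.0462, 0.073 ]), 69.91, 1901, np.float64(0.0787))
```

View pics/w18.png

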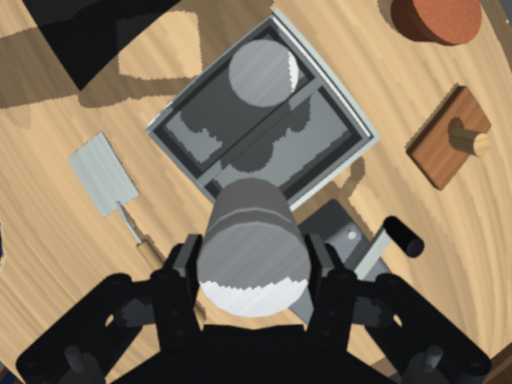

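Jar1 stands in the far-left slot (265,72). I lower jar2 into the near-right slot.

Call:
move_arm --deltas '[[[0,0,0],[0,-0.015,-0.3],1],[[0,0,0],[0,-0.015,-0.6],1],[[0,0,0],[0,-0.015,-0.8],1],[[0,0,0],[0,-0.015,-0.95],1],[[0,0,0],[0,-0.015,-1],1],[[0,0,0],[0,-0.015,-1],1]]'

```text
time: 53.02
tool_pos: [0.4683, -0.2366, 0.0825]
tcp_rot: [2.785, 1.453, 0.0]
wrist_force: [0.0, -0.9, -1.8]
width: 0.616
```

Call:
move_arm --deltas '[[[0,0,0],[0,0,-0.04],1],[[0,0,0],[0,0,-0.08],1],[[0,0,0],[0,0,-0.1],1],[[0,0,0],[0,0,-0.12],1],[[0,0,0],[0,0,-0.13],1],[[0,0,0],[0,0,-0.13],1]]'

```text
time: 53.78
tool_pos: [0.4682, -0.2367, 0.0712]
tcp_rot: [-2.785, -1.452, 0.0]
wrist_force: [-5.6, 3.6, 12.3]
width: 0.621
```

Call:
move_arm --deltas '[[[0,0,0],[0,0,0],-0.6],[[0,0,0],[0,0,0],-0.6],[[0,0,0],[0,0,0],-0.6],[[0,0,0],[0,0,0.4],-0.6],[[0,0,0],[0,0,1],-0.6],[[0,0,0],[0,0,1],-0.6]]'

```text
time: 54.52
tool_pos: [0.472, -0.2388, 0.1753]
tcp_rot: [2.777, 1.448, 0.01]
wrist_force: [0.1, -0.4, -0.6]
width: 0.795
```

Call:
move_arm --deltas '[[[0,0,0],[0.4,0.5,0.1],-0.65],[[0,0,0],[0.9,1,0.1],-0.65],[[0,0,0],[0.9,1,0.1],-0.65]]'

```text
time: 54.9
tool_pos: [0.5598, -0.134, 0.1785]
tcp_rot: [-2.782, -1.457, -0.001]
wrist_force: [-0.7, 0.0, -0.6]
width: 0.825
```

Call:
move_arm --deltas '[[[0,0,0],[0.84,0.91,-0.3],-0.65],[[0,0,0],[0.84,0.91,-0.3],-0.65],[[0,0,0],[0.84,0.91,-0.3],-0.65],[[0,0,0],[0.84,0.91,-0.3],-0.65]]'

```text
time: 55.4
tool_pos: [0.641, -0.046, 0.1479]
tcp_rot: [-2.784, -1.453, 0.004]
wrist_force: [-0.9, -0.7, 0.2]
width: 0.825
```

```bash
python3 k.py w19
```

```text
[ 0.64100082 -0.04655417  0.14857793] 55.45 0.8230373291581556
jar ((0.6431160569190979, -0.04691936820745468), 0.02692233771085739) (array([ 0.6433, -0.0466]), array([0.0529, 0.052 ]), 9.54, 3697, np.float64(0.0809))
jar ((0.7344449162483215, -0.18468347191810608), 0.046036265790462494) (array([ 0.7219, -0.1845]), array([0.091 , 0.0561]), 90.0, 2722, np.float64(0.0793))
```

Call:
move_arm --deltas '[[[0,0,0],[0.01,0,-0.4],-0.65],[[0,0,0],[0.01,0,-0.8],-0.65],[[0,0,0],[0.01,0,-1],-0.65],[[0,0,0],[0.01,0,-1],-0.65],[[0,0,0],[0.01,0,-1],0.2],[[0,0,0],[0.01,0,-1],1],[[0,0,0],[0.01,0,-1],1],[[0,0,0],[0.01,0,-1],1],[[0,0,0],[0.01,0,-1],1]]'

```text
time: 56.58
tool_pos: [0.6447, -0.0458, 0.0512]
tcp_rot: [2.784, 1.452, 0.004]
wrist_force: [-1.9, -0.2, 6.9]
width: 0.619
```

Call:
move_arm --deltas '[[[0,0,0],[0,0,0.1],1],[[0,0,0],[0,0,0.4],1],[[0,0,0],[0,0,0.8],1],[[0,0,0],[0,0,1],1],[[0,0,0],[0,0,1],1]]'

```text
time: 57.2
tool_pos: [0.6444, -0.0457, 0.1513]
tcp_rot: [2.784, 1.452, 0.005]
wrist_force: [0.1, 0.4, -1.6]
width: 0.622
```

Call:
move_arm --deltas '[[[0,0,0],[-0.4,-0.25,0.4],1],[[0,0,0],[-0.8,-0.5,0.4],1],[[0,0,0],[-0.95,-0.6,0.4],1],[[0,0,0],[-0.95,-0.6,0.4],1]]'

```text
time: 57.7
tool_pos: [0.5464, -0.1058, 0.1875]
tcp_rot: [-2.785, -1.449, 0.003]
wrist_force: [1.1, 0.3, -1.6]
width: 0.62
```

Call:
move_arm --deltas '[[[0,0,0],[-0.4,-0.25,0],1],[[0,0,0],[-0.8,-0.5,0],1],[[0,0,0],[-0.89,-0.57,0],1],[[0,0,0],[-0.89,-0.57,0],1],[[0,0,0],[-0.89,-0.57,0],1]]'

```text
time: 58.32
tool_pos: [0.4605, -0.1621, 0.1893]
tcp_rot: [2.785, 1.453, 0.001]
wrist_force: [0.2, -0.2, -1.4]
width: 0.619
```

```bash
python3 j.py w20; python3 k.py w21
```

```text
[ 0.46041616 -0.16208608  0.18931025] 58.375 0.6194352569586358 yaw 55.12840604907183
held ((0.4607852101325989, -0.16351352632045746), 0.02694912627339363) (array([ 0.4608, -0.1633]), array([0.0532, 0.0516]), 55.06, 8620, np.float64(0.2189))
rim (array([ 0.5004, -0.1969]), array([0.1605, 0.1509]), 6.53, 2879, np.float64(0.0498))
rim (array([ 0.5008, -0.1967]), array([0.0489, 0.0106]), 4.8, 450, np.float64(0.05))
rim (array([ 0.4861, -0.2224]), array([0.0056, 0.0315]), 34.75, 113, np.float64(0.051))
low (array([ 0.4964, -0.1615]), array([0.1491, 0.0623]), 6.69, 3618, np.float64(0.0177))
low (array([ 0.5295, -0.2362]), array([0.1002, 0.0568]), 4.98, 3500, np.float64(0.0179))
low (array([ 0.5061, -0.1997]), array([0.1866, 0.1768]), 6.0, 3170, np.float64(0.0157))
[ 0.46025625 -0.1620606   0.1892796 ] 58.425 0.6195806940744996
jar ((0.5312241911888123, -0.15762317180633545), 0.02725169248878956) (array([ 0.531 , -0.1575]), array([0.0533, 0.0531]), 23.8, 3400, np.float64(0.0967))
jar ((0.7345565557479858, -0.18406525254249573), 0.04604553058743477) (array([ 0.7197, -0.184 ]), array([0.0607, 0.0911]), 0.12, 2793, np.float64(0.0785))
jar ((0.48420450091362, -0.22698062658309937), 0.01765231043100357) (array([ 0.4852, -0.2261]), array([0.0113, 0.0341]), 41.69, 410, np.float64(0.09))
```

Call:
move_arm --deltas '[[[0,0,0],[-0.01,0,-0.3],1],[[0,0,0],[-0.01,0,-0.6],1],[[0,0,0],[-0.01,0,-0.8],1],[[0,0,0],[-0.01,0,-0.95],1],[[0,0,0],[-0.01,0,-1],1],[[0,0,0],[-0.01,0,-1],1]]'

```text
time: 59.18
tool_pos: [0.4585, -0.1626, 0.0894]
tcp_rot: [2.785, 1.453, 0.0]
wrist_force: [-0.1, -0.1, -2.5]
width: 0.62
```

Call:
move_arm --deltas '[[[0,0,0],[0,0,-0.1],1],[[0,0,0],[0,0,-0.16],1],[[0,0,0],[0,0,-0.19],1],[[0,0,0],[0,0,-0.21],1],[[0,0,0],[0,0,-0.23],1],[[0,0,0],[0,0,-0.23],1]]'

```text
time: 59.92
tool_pos: [0.4581, -0.1625, 0.0683]
tcp_rot: [-2.785, -1.452, 0.001]
wrist_force: [-7.0, 3.3, 13.4]
width: 0.625
```

Call:
move_arm --deltas '[[[0,0,0],[0,0,0],-0.6],[[0,0,0],[0,0,0],-0.6],[[0,0,0],[0,0,0],-0.6],[[0,0,0],[0,0,0.4],-0.6],[[0,0,0],[0,0,1],-0.6],[[0,0,0],[0,0,1],-0.6]]'

```text
time: 60.68
tool_pos: [0.4623, -0.1643, 0.172]
tcp_rot: [2.778, 1.448, 0.011]
wrist_force: [-0.5, -0.1, -0.5]
width: 0.799
```

Call:
move_arm --deltas '[[[0,0,0],[0,-0.5,0.95],1],[[0,0,0],[0,-0.5,0.95],1],[[0,0,0],[0,-0.5,0.95],1],[[0,0,0],[0,-0.5,0.95],1],[[0,0,0],[0,-0.5,0.95],1],[[0,0,0],[0,-0.5,0.95],1],[[0,0,0],[0,-0.5,0.95],1]]'

```text
time: 61.55
tool_pos: [0.4578, -0.2122, 0.2604]
tcp_rot: [-2.784, -1.453, 0.001]
wrist_force: [0.4, 0.7, 0.1]
width: 0.003
```

```bash
python3 k.py w22; python3 - <<'E'
from h import *
z=np.load('pics/w22.npz'); im,P,d=wrist('w23'); x,y,zz=P[...,0],P[...,1],P[...,2]
R=(d>0)&(x>.38)&(x<.65)&(y<-.24)&(y>-.48)
for m in big(R&(im.max(-1)<60)&(zz>.1)&(zz<.16))[:3]: print('knob',cv2.minEnclosingCircle(P[m&(zz>.135)][:,:2].astype(np.float32)),rect(P,m),zz[m].max())
print(np.histogram(zz[R],np.arange(.06,.2,.008)))
for m in big(R&(zz>.084)&(im.min(-1)>90))[:4]: print('arm',rect(P,m),zz[m].max(),cv2.boundingRect(m.astype(np.uint8)))
for m in big(R&(abs(zz-.08)<.006))[:2]: print('head',rect(P,m))
for m in big((d>0)&(x>.38)&(x<.63)&(y<-.08)&(y>-.31)&(zz>.044)&(zz<.058))[:1]: print('rim',rect(P,m))
E
```

```text
[ 0.45793455 -0.21228946  0.26073595] 61.6 0.0028709314771574617
jar ((0.7335748672485352, -0.18492434918880463), 0.045256368815898895) (array([ 0.7204, -0.1849]), array([0.0896, 0.0591]), 89.94, 2250, np.float64(0.079))
jar ((0.5315467715263367, -0.1580003798007965), 0.027324240654706955) (array([ 0.5315, -0.1578]), array([0.0525, 0.0532]), 41.56, 2093, np.float64(0.0976))
jar ((0.4572206139564514, -0.1631535142660141), 0.027370696887373924) (array([ 0.4577, -0.1634]), array([0.0527, 0.0531]), 54.2, 2080, np.float64(0.0974))
jar ((0.46674227714538574, -0.23706410825252533), 0.026706723496317863) (array([ 0.4669, -0.2373]), array([0.0527, 0.0511]), 57.02, 1916, np.float64(0.0965))
knob ((0.5557947158813477, -0.32667744159698486), 0.008584655821323395) (array([ 0.5561, -0.3266]), array([0.0147, 0.017 ]), 15.08, 418, np.float64(0.1302)) 0.14545375280642536
(array([ 224,  279, 3234,  323, 1315,  581,   48,   66,   66,   61,  201,
          0,    0,    0,    0,    0,    0]), array([0.06 , 0.068, 0.076, 0.084, 0.092, 0.1  , 0.108, 0.116, 0.124,
       0.132, 0.14 , 0.148, 0.156, 0.164, 0.172, 0.18 , 0.188, 0.196]))
arm (array([ 0.5095, -0.3584]), array([0.0944, 0.0367]), 20.32, 931, np.float64(0.1003)) 0.12076836655231715 (328, 211, 53, 66)
arm (array([ 0.467 , -0.2515]), array([0.023 , 0.0511]), 89.97, 725, np.float64(0.0975)) 0.10020080798702019 (255, 178, 42, 34)
head (array([ 0.4775, -0.3408]), array([0.1108, 0.0519]), 6.26, 2472, np.float64(0.0802))
head (array([ 0.505 , -0.3883]), array([0.0654, 0.0461]), 5.79, 892, np.float64(0.0806))
rim (array([ 0.5003, -0.1971]), array([0.1608, 0.1507]), 6.24, 3456, np.float64(0.0502))
```

View pics/w23.png

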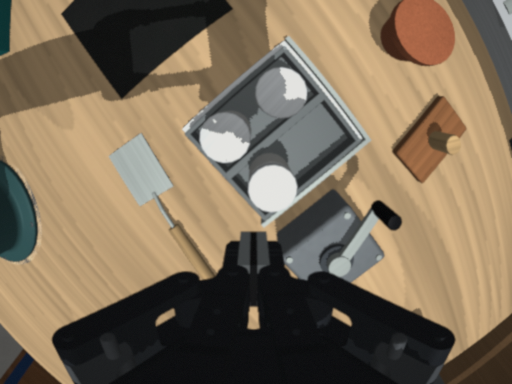

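All three jars stand upright in the caddy, at (282,92), (224,137) and (272,188). The knob is at (0.556, -0.327), which puts the pivot near (0.480, -0.3645). With the fingers shut, I go in beside the knob on the bed side.

Call:
move_arm --deltas '[[[0,0,-0.11],[0.5,-0.4,0],1],[[0,0,-0.22],[0.98,-0.75,0],1],[[0,0,-0.33],[0.98,-0.75,0],1],[[0,0,-0.44],[0.98,-0.75,0],1],[[0,0,-0.55],[0.98,-0.75,0],1],[[0,0,-0.61],[0.98,-0.75,0],1],[[0,0,-0.61],[0.98,-0.75,0],1]]'

```text
time: 62.52
tool_pos: [0.5562, -0.2876, 0.2611]
tcp_rot: [-3.142, -0.007, 0.0]
wrist_force: [0.0, 0.2, -0.2]
width: 0.001
```

Call:
move_arm --deltas '[[[0,0,0],[0,0,-0.5],1],[[0,0,0],[0,0,-1],1],[[0,0,0],[0,0,-1],1]]'

```text
time: 62.9
tool_pos: [0.5525, -0.2855, 0.1561]
tcp_rot: [-3.136, -0.007, 0.014]
wrist_force: [-0.8, 0.1, 0.4]
width: -0.0
```

Call:
move_arm --deltas '[[[0,0,0],[0,0,-0.43],1],[[0,0,0],[0,0,-0.43],1],[[0,0,0],[0,0,-0.43],1]]'

```text
time: 63.28
tool_pos: [0.5575, -0.2884, 0.1209]
tcp_rot: [3.14, 0.006, 0.004]
wrist_force: [-0.7, -0.2, 0.4]
width: 0.003
```

```bash
python3 w.py w24
```

```text
{'time': np.float64(63.275), 'tool_pos': array([ 0.5575, -0.2884,  0.1209]), 'tcp_rot': array([3.1401, 0.0056, 0.0042]), 'wrist_force': array([-0.7118, -0.2022,  0.3965]), 'width': np.float64(0.0029)} yaw 0.2
```

View pics/w24.png

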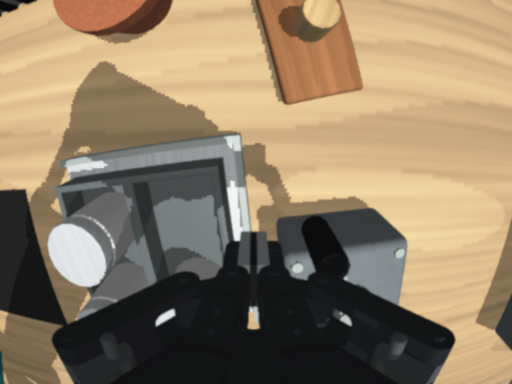

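Call:
move_arm --deltas '[[[0,0,0],[0,-0.1,0],1],[[0,0,0],[0,-0.18,0],1],[[0,0,0],[0.03,-0.3,0],1],[[0,0,0],[0.06,-0.42,0],1],[[0,0,0],[0.06,-0.54,0],1],[[0,0,0],[0.06,-0.62,0],1],[[0,0,0],[0.06,-0.62,0],1]]'

```text
time: 64.2
tool_pos: [0.5619, -0.3503, 0.118]
tcp_rot: [-3.141, -0.003, 0.001]
wrist_force: [0.8, 2.9, 0.2]
width: -0.004
```

```bash
python3 - <<'E'
from h import *
im,P,d=wrist('w25'); x,y,z=P[...,0],P[...,1],P[...,2]
s=status.read_state(); print(s['tool_pos'],s['wrist_force'])
R=(d>0)&(x>.45)&(x<.65)&(y<-.24)&(y>-.48)
for m in big(R&(im.max(-1)<70)&(z>.1)&(z<.16)&(abs(z-.1)<.05))[:3]: print('knob',cv2.minEnclosingCircle(P[m&(z>.13)][:,:2].astype(np.float32)) if (m&(z>.13)).any() else '',rect(P,m),z[m].max())
E
```

```text
[ 0.56182997 -0.34982266  0.11799072] [1.09493395 2.22512194 0.31970587]
knob ((0.5684888362884521, -0.36846625804901123), 0.013171837665140629) (array([ 0.5691, -0.3692]), array([0.0258, 0.0158]), 50.76, 2226, np.float64(0.1325)) 0.1498954238669468
knob ((0.5712919235229492, -0.3403666615486145), 0.004450634121894836) (array([ 0.5699, -0.3411]), array([0.0042, 0.0087]), 30.02, 344, np.float64(0.1385)) 0.14988810654007306
knob ((0.5734162330627441, -0.35026776790618896), 0.00204087165184319) (array([ 0.5734, -0.3505]), array([0.0127, 0.0021]), 83.53, 256, np.float64(0.1356)) 0.1498464079823212
```

View pics/w25.png

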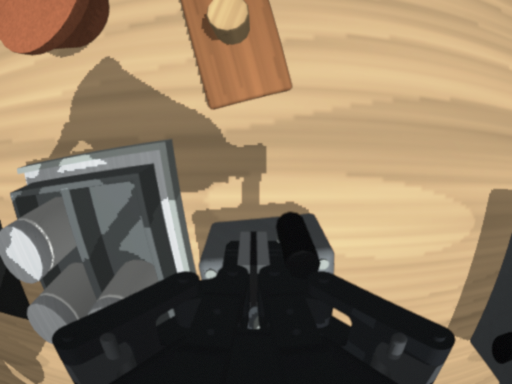

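The knob is at (297,243), in contact with the fingers at about 2.5 N. I continue to the stop.

Call:
move_arm --deltas '[[[0,0,0],[0,-0.1,0],1],[[0,0,0],[-0.02,-0.18,0],1],[[0,0,0],[-0.05,-0.26,0],1],[[0,0,0],[-0.08,-0.32,0],1],[[0,0,0],[-0.09,-0.36,0],1],[[0,0,0],[-0.09,-0.36,0],1]]'

```text
time: 65.0
tool_pos: [0.5525, -0.3857, 0.1182]
tcp_rot: [-3.141, -0.004, 0.002]
wrist_force: [-0.4, 4.8, 2.1]
width: 0.007
```

Call:
move_arm --deltas '[[[0,0,0],[-0.01,-0.02,0],1],[[0,0,0],[-0.01,-0.02,0],1]]'

```text
time: 65.25
tool_pos: [0.5521, -0.3865, 0.1182]
tcp_rot: [-3.14, -0.005, 0.001]
wrist_force: [0.7, 6.3, 1.8]
width: 0.0
```

Call:
move_arm --deltas '[[[0,0,0],[-0.01,-0.02,0],1],[[0,0,0],[-0.01,-0.02,0],1]]'

```text
time: 65.5
tool_pos: [0.5518, -0.387, 0.1182]
tcp_rot: [-3.137, -0.005, -0.001]
wrist_force: [1.7, 10.7, 2.1]
width: 0.001
```

The force climbs to 10.7 N with almost no travel, at the predicted end position, so the lever is at its stop. I back off.

Call:
move_arm --deltas '[[[0,0,0],[0.1,0.4,0],1],[[0,0,0],[0.1,0.8,0],1],[[0,0,0],[0.05,1,0],1],[[0,0,0],[0.05,1,0],1],[[0,0,0],[0.05,1,0],1]]'

```text
time: 66.12
tool_pos: [0.5563, -0.291, 0.1187]
tcp_rot: [3.14, 0.004, 0.001]
wrist_force: [0.7, 0.8, 0.2]
width: -0.004
```

Call:
move_arm --deltas '[[[0,0,0],[0,0,0.5],1],[[0,0,0],[0,0,1],1],[[0,0,0],[0,0,1],1]]'

```text
time: 66.5
tool_pos: [0.5594, -0.2933, 0.2249]
tcp_rot: [3.135, 0.002, 0.016]
wrist_force: [0.0, -0.1, 0.2]
width: -0.001
```

Call:
move_arm --deltas '[[[0,0,0],[-0.8,0.6,0.6],1],[[0,0,0],[-0.8,0.6,0.6],1],[[0,0,0],[-0.8,0.6,0.6],1],[[0,0,0],[-0.8,0.6,0.6],1]]'

```text
time: 67.0
tool_pos: [0.4761, -0.2305, 0.2777]
tcp_rot: [3.141, 0.004, 0.0]
wrist_force: [1.1, -0.3, -1.0]
width: -0.001
```

Call:
move_arm --deltas '[[[0,0,0],[-0.6,1,0],1],[[0,0,0],[-0.6,1,0],1],[[0,0,0],[-0.6,1,0],1],[[0,0,0],[-0.6,1,0],1]]'

```text
time: 67.5
tool_pos: [0.4168, -0.1304, 0.2776]
tcp_rot: [3.141, 0.005, -0.001]
wrist_force: [0.4, -0.3, 0.3]
width: -0.001
```

```bash
python3 - <<'E'
from h import *
print(status.read_state()['time'],status.read_state()['tool_pos'])
snap('scene','s9'); snap('top','t9'); cv2.imwrite('pics/s9b.png',cv2.resize(cv2.imread('pics/s9.png'),(800,600)))
im0,P0,d0=cloud('t0'); im,P,d=cloud('t9'); x,y,z=P[...,0],P[...,1],P[...,2]
for m in big((d>0)&(x>.33)&(x<.6)&(y>.2)&(y<.5)&(z>.09)&(z<.104))[:2]: print('stack',rect(P,m))
for m in big((d>0)&(x>.33)&(x<.6)&(y>.2)&(y<.5)&(z>.012)&(z<.104))[:1]: print('stackall',rect(P,m))
for m in big((d>0)&(x>.38)&(x<.63)&(y<-.08)&(y>-.31)&(z>.042)&(z<.058))[:1]: print('caddy',rect(P,m))
R=(d>0)&(z>.12)&(z<.15)&(x>.5)&(x<.65)&(y<-.25)&(y>-.5)&(im.max(-1)<80)
for m in big(R)[:2]: print('knob',rect(P,m))
im,P,d=wrist('w26'); x,y,z=P[...,0],P[...,1],P[...,2]
for m in big((d>0)&(x>.38)&(x<.65)&(y<-.24)&(y>-.48)&(im.max(-1)<60)&(z>.1)&(z<.16))[:2]: print('knob w',rect(P,m))
E
```

```text
67.5 [ 0.41679209 -0.13035965  0.27757433]
stack (array([0.4541, 0.3336]), array([0.1601, 0.1524]), 11.16, 1162, np.float64(0.0961))
stackall (array([0.4532, 0.3333]), array([0.1618, 0.1525]), 11.12, 3910, np.float64(0.0761))
caddy (array([ 0.525 , -0.1202]), array([0.0313, 0.1007]), 78.56, 106, np.float64(0.0493))
knob w (array([ 0.5557, -0.3258]), array([0.0145, 0.0158]), 20.99, 379, np.float64(0.1294))
```

View pics/s9b.png

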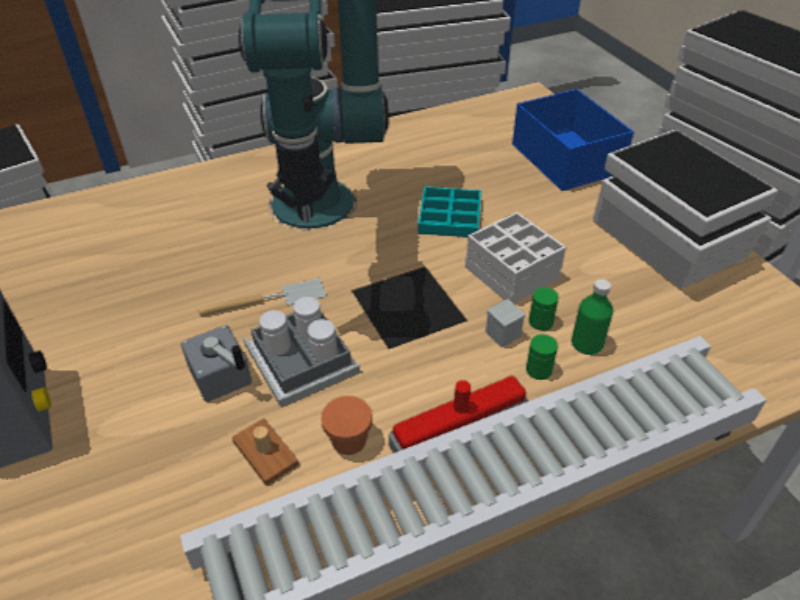

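The scene view shows the stack square at (515,255), the caddy with three upright jars at (300,345) and the lever back at rest. The bystanders are untouched. I hand the job in.

```bash
python3 -c "
from workcell import order,status
print(order.finish_job(), status.read_state()['time'])"
```

```text
the job is handed in; nothing more can be done
the job is handed in; nothing more can be done
```

The job is done and handed in, at about 67.5 s of the 210 s allowed.

- **Trays:** I parked the two upper trays on the mat and later put them back on the lowest tray. The last checks put the three trays within about 1–2 mm and a fraction of a degree of each other.
- **Caddy:** It sits flat on the bed, with its yaw within about 0.3° of the bed's. The top and wrist cameras both put it about 3–4 mm toward the robot from the bed's centre, though it looked centred just before I let go. That leaves a few millimetres clear on every side, so I left it. The arm blocked the top camera's final view of the caddy. The last good reading, from the wrist camera before the lever swing, gave the same position.
- **Jars:** Only three jars were present, and all three stand upright in the compartments, two on the left and one at the near right. Just after the last jar was placed, their tops measured 97 mm, as expected for standing on the caddy floor.
- **Lever:** I pushed it until the force rose from 5 to 11 N with almost no travel, at the position predicted for the stop. It sprang back, and the knob measured within 1 mm of where it started.
- **Other things:** The tin, the look-alikes and the other bystanders look unmoved in the final scene picture. I noticed no tray being knocked aside.

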